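# Load a round bar into a cross-drilling leaf jig

### The arm

A 6-joint arm with a two-finger parallel gripper is mounted at the origin on a cart in front of the work surface, level with it; the furniture and walls round the work are solid. World frame = base frame: x ahead of the robot, y to its left, z up, the work surface at z = 0. Lengths are in mm, angles in degrees, forces in N, time in s.
With the tool pointing down it reaches from about 300 to 850 mm from the base axis. Payload 4.2 kg.
Tool frame: the origin (TCP) lies at the very end of the fingers, on their centre line; the grasp point (between the pads) lies 19 mm behind it; x points along the fingers, y is the direction in which the jaws open and shut, and the axes are right-handed (so a half turn about x gives the same grasp; the last joint's range is limited). The gripper opens to 91 mm and grips with 3 to 60 N. Pads are 32 mm wide; open, the fingers measure 118 mm over their backs; the gripper's body (76 mm by 178 mm) begins 60 mm behind the grasp point.
Start: joints at [-67.151, 18.312, 89.639, -0, 72.044, -1.146], TCP at [233.837, -525.322, 213.976] pointing down, gripper open.
Joint ranges: [-177.97, 177.97], [-48.28, 115.42], [12.27, 149.76], [-77.06, 257.06], [2.81, 150.46], [-146.56, 146.56]. Speed limits (degrees/s): [147.25, 147.25, 180, 180, 180, 180].

### API

Orientations are given as [roll, pitch, yaw] about the fixed x, y, z axes, in that order (R = Rz(yaw) Ry(pitch) Rx(roll)).
In Python, from workcell import sensors, grab_frame, job_done, finder gives the robot as it stands.
- The arm moves only by the tool play_rows, never from a script. Its argument "motion" is a list of rows, each a list of 5 numbers: the shift along the world's x, y, z in m, then the turn about the world's z in rad, then the opening, from 0 (shut) to 1 (fully open). In form: [[tx, ty, tz, roll, fingers], ...]. A call has exactly 8 rows; each row is the pose to reach, as a shift and turn from the pose commanded when the call began; what a row does not reach only later rows make up. A row lasts 1/12 s, in which the tool goes at most 41.7 mm and 7.16 degrees, less where a joint would pass 70% of its speed; a pose out of reach is approached as far as the arm can. A call with a gripper value outside its range is refused whole. The fingers move at their own pace and stop on an object; "squeeze" is the grip in N (left out, the last holds). Time passes only in rows, so rows that repeat a pose let the fingers close, or fill a call up. It gives the time, the measured TCP pose, the force and the opening at its end, in the units of the state.
- sensors.state(): the state, without advancing time (a new reading comes with each control period).
- grab_frame(name): name is "scene" or "top" or "wrist"; returns a dict with "img" (420x560x3 uint8, blue, green, red), "fx", "fy", "cx", "cy" (pixels), "rvec" (rotation vector, rad) and "tvec" (3), from world to camera coordinates, as OpenCV has them; the wrist camera has in their place "tool_from_camera" (4x4, takes a point from camera to tool coordinates, whose origin is the TCP and whose axes are the tool frame's). Camera axes: x right, y down, z forward; pixel columns grow to the right and rows downward; lengths in mm; the calibration is good to about 2 mm. The wrist camera is an equidistant fisheye: a pixel r from the principal point sees the ray r / f radians off the axis. A picture is of the moment at which its call begins: read the wrist's pose just before it. There is no depth.
- job_done(): hands the job in, once; it reports no verdict.
Trained networks look in a picture, given as the dict that the camera call returned (one of the last four; its "shot" number tells which), for a name from the list of things; names that differ only in an ending like _2 or _b are one class to them, and where a whole thing is asked for, a point or a joint stands for the part that bears it (a point fixed in the world has none). Each returns a list of dicts, best first, with "conf" (0 to 1); they miss things now and then, are a little off and sometimes report something else, mostly with a low value. They report only what shows in the picture. A call takes as long as a camera call.
- finder.spot_in(picture, label): "point" ([column, row] in pixels, amid what is visible of it).
- finder.spot_point(picture, label): "point" ([column, row] in pixels: a listed point, or the origin of a listed thing).
The state is a dict: "time_s": time; "qpos": joint angles; "qvel": joint speeds; "effort": joint torques, N m; "ee_pos": TCP position; "ee_rot": TCP orientation; "force": force on the tool from outside, world axes, zero at the start; "torque": the same for the moment, N m; "gripper_width": finger opening in mm.
Only numpy, scipy, OpenCV 4.12 (cv2) and the standard library are available. Lean on these libraries where they do the work, as an engineer would, in place of code of your own. Each camera call takes 0.05 s, during which the arm holds its last target.

### The job

Load the round aluminium bar into the drilling jig without gripping or lifting it. Push along the top of the bar with the fingertips, in as many strokes as you like, so that it rolls over the steel table (it must not scrape along) and drops into the vee groove without running past it. Then push the bar endwise along the groove until it is home against the stop, and lastly push the upright drill leaf over and down until it is fully shut over the bar; leave the other tools where they lie.

Things in the scene. Friction and masses are not known exactly. Their poses are not given: they have to be found in the camera images.
- drill_jig: Steel cross-drilling jig fixed to the bench, 165 x 190 mm. Origin on the bench under the seat; x runs along the vee groove to the stop, z up, y from the groove to the roll-in table. This flat table is 30 mm high, y = +14 to +124 mm, x = -75 to +50 mm. Past the groove: a land 30 mm high to y = -50, then a fence 44 mm high to y = -60 mm. The bar must roll towards -y.
- bar_seat (a point): Where the centre of the fully loaded bar belongs: 41.5 mm above the bench over the jig's origin, axes as the jig's. The groove is a 90 degree vee along x, 14 mm deep below the table's height, its mouth 28 mm wide there (y = -14 to +14 mm); it is open at the end x = -75 mm.
- stop_face (a point): Middle of the face of the round stop button (16 mm across), 50 mm from the seat along the jig's +x, 41.5 mm above the bench; axes as the jig's. The button sits on a block 54 mm high, 40 mm wide, reaching 30 mm behind the face, with hinge lugs 75 mm high at its two sides (y = -29 to +29 mm over all).
- bar: Plain round aluminium bar, 36 mm in diameter, 100 mm long, 0.19 to 0.39 kg, loose. Origin at its centre, x its long axis. It starts on the table (centre 48 mm above the bench), parallel to the groove within 3 degrees, 45 to 95 mm from it (centre to centre) and 10 to 30 mm short of the stop endwise. It rolls easily but stops within about 10 mm when let go, and drops 6.5 mm into the groove, where a few newtons slide it.
- drill_leaf (a joint): Angle of the hinged aluminium drill leaf, rad: 0 fully shut (level, 1.5 mm above the seated bar), 1.57 upright, 1.85 open limit; starts near upright. 8 mm thick, 36 mm wide, 93 mm from pin to free edge; a drill bush stands 4.5 mm proud of its outer face 32 to 52 mm from the pin. Stiff hinge (0.1 N m, 1 to 2.5 N at the edge): it stays where left. It swings shut towards the jig's -x.
- leaf_pin (a point): Centre of the leaf's hinge pin, above the stop: 66 mm along the jig's x from its origin, 65 mm above the bench. The pin runs along the jig's y. Axes as the jig's.
- leaf_edge (a point): On the rounded thumb edge (11 mm thick) at the leaf's free end, middle of its width, on its outer face: the face that looks up when shut and away from the bar when upright. 88 mm from the pin.
- chisel: Bystander: chisel, red handle, 136 mm long and 15 mm thick, lying in front, to the right of the jig; leave it alone. Origin under its middle.
- sanding_stick_1: Bystander: wooden sanding stick, 190 x 26 x 10 mm, lying beside the free end of the roll-in table; leave it alone. Origin under its middle.
- bench_file: Bystander: file, 223 mm long, lying behind the jig; leave it alone. Origin under its middle.

How it is judged:
By the outcome, as a careful person would: the job done as asked, in the order asked, and still so for the second after the job is handed in, with the robot touching nothing.
It also fails if it takes over 64 s, if anything falls off the work surface, if the arm or the gripper's body presses on something with over 40 N, if the wrist force passes 120 N, or if a joint passes its speed limit or range.

## Working session

There is one attempt and no reset: what is moved stays moved. The work goes in short steps, Python scripts to look and compute and a tool call to move; the robot and the scene stay as the last step left them, time stands still between calls to the robot, and variables do not carry over. Pictures are saved under pics/ and viewed, and the job is handed in when it is done.

Besides the shell and the picture viewer there is one more tool, called after "Call:" by a JSON object that holds its "name" and its "arguments". play_rows: Moves the arm, as the interface text tells. Its arguments: {"type":"object","properties":{"motion":{"type":"array","items":{"type":"array","items":{"type":"number"}}},"squeeze":{"type":"number"}},"required":["motion"]}

```bash
mkdir -p pics; ls; cat > h.py <<'E'
import numpy as np, cv2
from workcell import sensors, grab_frame, job_done, finder
def ray(f,p):
    K=np.array([[f['fx'],0,f['cx']],[0,f['fy'],f['cy']],[0,0,1.]])
    R,_=cv2.Rodrigues(np.array(f['rvec'],float)); t=np.array(f['tvec'],float).ravel()
    d=R.T@np.linalg.inv(K)@np.array([p[0],p[1],1.]); c=-R.T@t
    return c,d/np.linalg.norm(d)
def atz(f,p,z):
    c,d=ray(f,p); return c+d*(z-c[2])/d[2]
def proj(f,P):
    K=np.array([[f['fx'],0,f['cx']],[0,f['fy'],f['cy']],[0,0,1.]])
    q,_=cv2.projectPoints(np.array(P,float).reshape(-1,3),np.array(f['rvec'],float),np.array(f['tvec'],float),K,None)
    return q.reshape(-1,2)
def tri(obs):
    A=np.zeros((3,3));b=np.zeros(3)
    for f,p in obs:
        c,d=ray(f,p);M=np.eye(3)-np.outer(d,d);A+=M;b+=M@c
    x=np.linalg.solve(A,b)
    return x,[float(np.linalg.norm((np.eye(3)-np.outer(ray(f,p)[1],ray(f,p)[1]))@(x-ray(f,p)[0]))) for f,p in obs]
E
python3 - <<'E'
from h import *
s=sensors.state();print(s)
F={}
for n in("scene","top"):
    F[n]=grab_frame(n); cv2.imwrite(f'pics/{n}0.png',F[n]['img'])
    f=F[n]; print(n,f['fx'],f['cx'],f['cy'],f['rvec'],f['tvec'])
for l in("drill_jig","bar_seat","stop_face","bar","leaf_pin","leaf_edge","chisel","sanding_stick_1","bench_file"):
    obs=[]
    for n in F:
        r=finder.spot_point(F[n],l)
        print(l,n,[(np.round(q['point'],1).tolist(),round(q['conf'],2)) for q in r[:2]])
        if r: obs.append((F[n],r[0]['point']))
    if len(obs)==2: print('   ',tri(obs))
E
```

```text
pics
{'time_s': 0.0, 'qpos': array([-6.71509663e+01,  1.83506027e+01,  8.97058435e+01,  2.53049074e-05,
        7.20431939e+01, -1.14729975e+00]), 'qvel': array([-0.03804331, -0.04845087,  0.04143628,  0.17577393,  0.0185228 ,
       -0.05577623]), 'effort': array([-3.57906883e-04, -4.12455869e+01, -2.31974405e+01,  7.26327673e-02,
        4.58395982e-02, -1.58765388e-04]), 'ee_pos': array([ 233.63423999, -524.84882732,  213.13449757]), 'ee_rot': array([-91.16113416,  89.90035996, 112.83519145]), 'force': array([-0.16382436,  0.20511119,  0.64296764]), 'torque': array([-0.00192427, -0.00490052, -0.01001145]), 'gripper_width': 91.23440923120155}
scene 513.7563667158563 283.05757513147256 212.93624254097045 [ 1.26202418 -2.07603741  1.07556507] [522.75837759 236.3412547  693.85878613]
top 406.83315358898915 279.8374798655973 210.32758758410742 [ 2.21825332 -2.16237423  0.09891301] [292.0998231  539.27772689 919.38872766]
drill_jig scene [([287.2, 251.2], 0.59)]
drill_jig top [([269.7, 230.8], 0.75)]
    (array([484.54787144, 328.61446417,   9.55045818]), [0.7982612118645043, 0.79826121
[... 620 characters left out ...]
0], 0.7)]
    (array([538.83278205, 332.33674123,  85.72496191]), [3.1568537883780916, 3.156853788378019])
leaf_edge scene [([265.0, 158.3], 0.7)]
leaf_edge top []
chisel scene [([406.7, 246.3], 0.72)]
chisel top [([352.2, 265.5], 0.55)]
    (array([405.74754911, 130.1498307 ,   2.99087179]), [4.953993575801033, 4.953993575801057])
sanding_stick_1 scene [([192.7, 286.1], 0.86)]
sanding_stick_1 top [([196.4, 228.4], 0.81)]
    (array([487.15605734, 502.78414462,  -2.122401  ]), [3.632629017955549, 3.63262901795547])
bench_file scene [([246.2, 193.9], 0.78)]
bench_file top [([272.8, 145.9], 0.59)]
    (array([680.92206689, 324.01004204,  17.04526623]), [2.1397634089735935, 2.1397634089736455])
```

```bash
python3 - <<'E'
import cv2
for n,(x0,x1,y0,y1) in dict(scene=(120,440,100,340),top=(160,400,120,300)).items():
    i=cv2.imread(f'pics/{n}0.png'); c=i[y0:y1,x0:x1]; s=800/(x1-x0); c=cv2.resize(c,None,fx=s,fy=s,interpolation=cv2.INTER_CUBIC); cv2.imwrite(f'pics/{n}0c.png',c)
E
```

```text
(no output)
```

View pics/scene0.png

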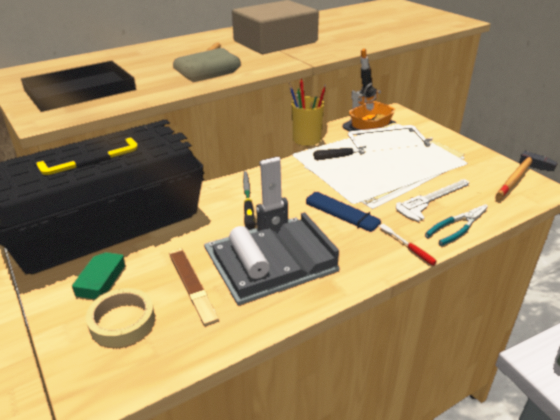

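View pics/scene0c.png

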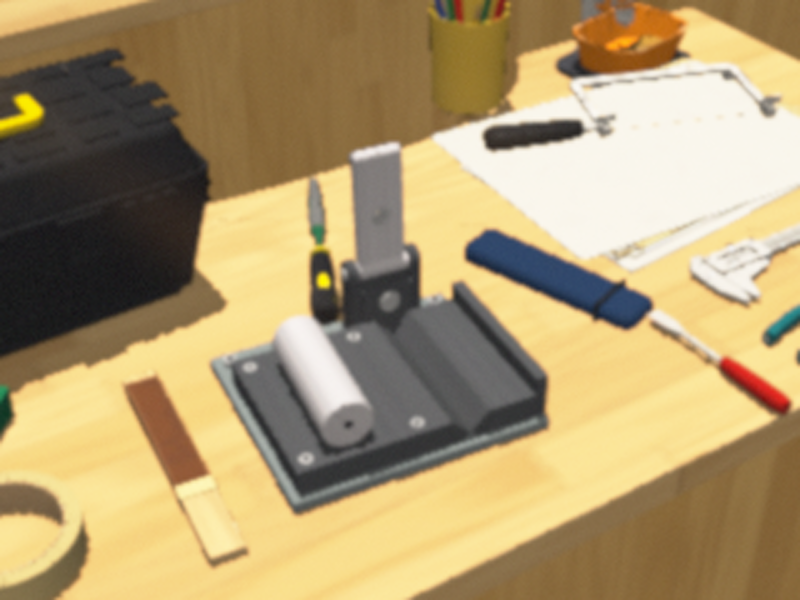

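View pics/top0c.png

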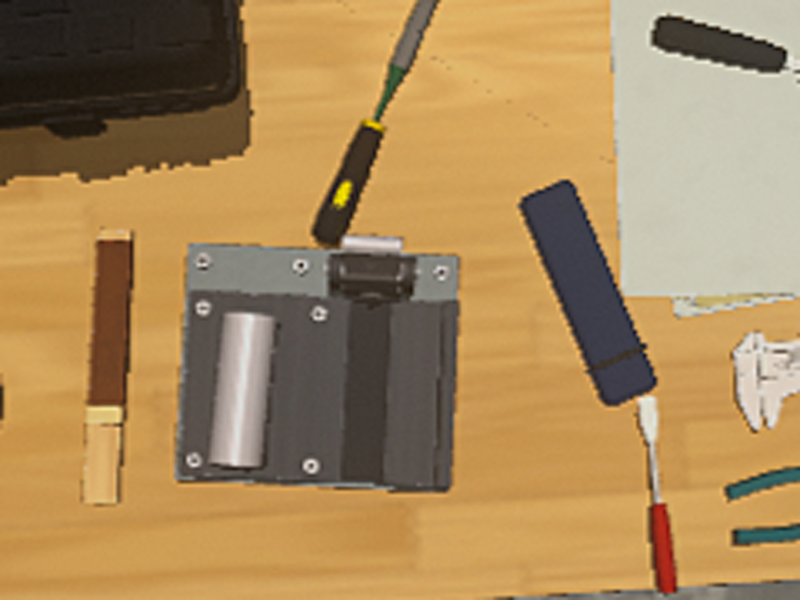

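```bash
cat > ov.py <<'E'
from h import *
import sys
def jig(o,yaw,P):
    c,s=np.cos(yaw),np.sin(yaw); P=np.array(P,float).reshape(-1,3)
    return np.c_[o[0]+c*P[:,0]-s*P[:,1],o[1]+s*P[:,0]+c*P[:,1],P[:,2]]
def lines(th=np.pi/2):
    L=[[(-75,124,30),(50,124,30),(50,14,30),(-75,14,30),(-75,124,30)],
     [(-75,0,16),(50,0,16)],[(-75,-14,30),(50,-14,30),(50,-50,30),(-75,-50,30),(-75,-14,30)],
     [(-75,-50,44),(50,-50,44),(50,-60,44),(-75,-60,44),(-75,-50,44)],
     [(50,-20,54),(50,20,54),(80,20,54),(80,-20,54),(50,-20,54)]]
    return L
def draw(f,o,yaw,box,s,name,extra=[]):
    x0,x1,y0,y1=box
    im=cv2.resize(f['img'][y0:y1,x0:x1],None,fx=s,fy=s,interpolation=cv2.INTER_CUBIC)
    for L in lines():
        q=((proj(f,jig(o,yaw,L))-[x0,y0]+.5)*s-.5).astype(int)
        cv2.polylines(im,[q.reshape(-1,1,2)],False,(0,255,0),1)
    for P in extra:
        q=((proj(f,P)-[x0,y0]+.5)*s-.5).astype(int)
        cv2.polylines(im,[q.reshape(-1,1,2)],False,(0,0,255),1)
    cv2.imwrite(name,im)
E
python3 - <<'E'
from ov import *
F={n:grab_frame(n) for n in("scene","top")}
import pickle; pickle.dump(F,open('F0.pkl','wb'))
o=(486,328.6);yaw=np.radians(-2)
draw(F['top'],o,yaw,(205,305,185,275),8,'pics/a.png')
draw(F['scene'],o,yaw,(200,345,150,305),5,'pics/b.png')
E
```

```text
(no output)
```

View pics/a.png

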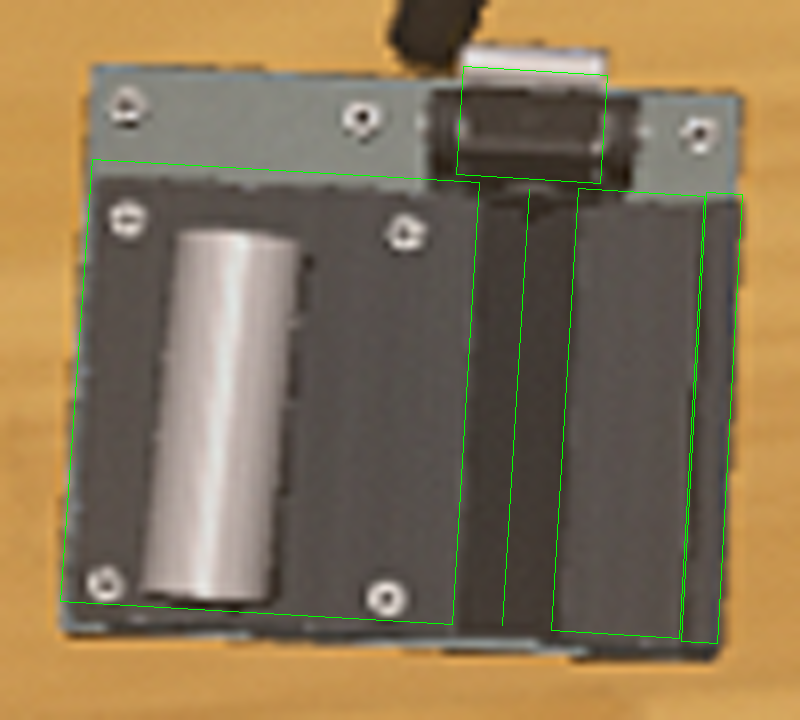

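View pics/b.png

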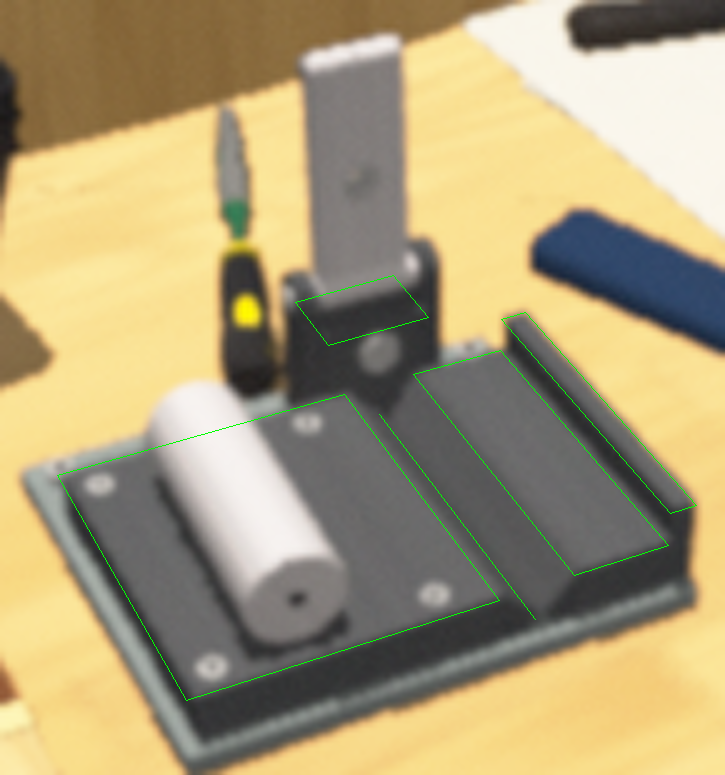

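```bash
python3 - <<'E'
from ov import *
import pickle; F=pickle.load(open('F0.pkl','rb'))
o=(481,329.5);yaw=np.radians(-2.3)
t=np.linspace(0,2*np.pi,40)
def bar(cx,cy,by):
    B=[]
    for e in(-50,50):
        c=[(cx+e*np.cos(by)-18*np.cos(a)*np.sin(by),cy+e*np.sin(by)+18*np.cos(a)*np.cos(by),48+18*np.sin(a)) for a in t]
        B.append(c)
    return B+[[B[0][0],B[1][0]],[B[0][20],B[1][20]]]
# bar center initial guess
b=bar(464,411,np.radians(-3.5))
th=np.pi/2
draw(F['top'],o,yaw,(205,305,185,275),8,'pics/a1.png',b)
draw(F['scene'],o,yaw,(200,345,150,305),5,'pics/b1.png',b)
for l in("bar",):
  for n in F:
    r=finder.spot_in(grab_frame(n),l); print(n,r[:1])
E
```

```text
scene [{'point': [247.7, 251.2], 'conf': 0.71}]
top [{'point': [233.6, 237.6], 'conf': 0.56}]
```

View pics/a1.png

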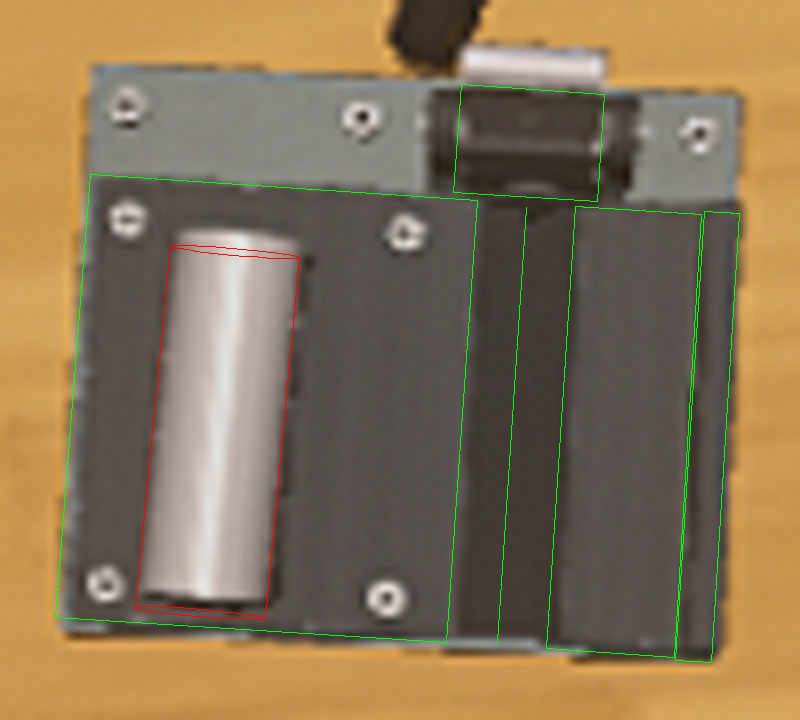

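View pics/b1.png

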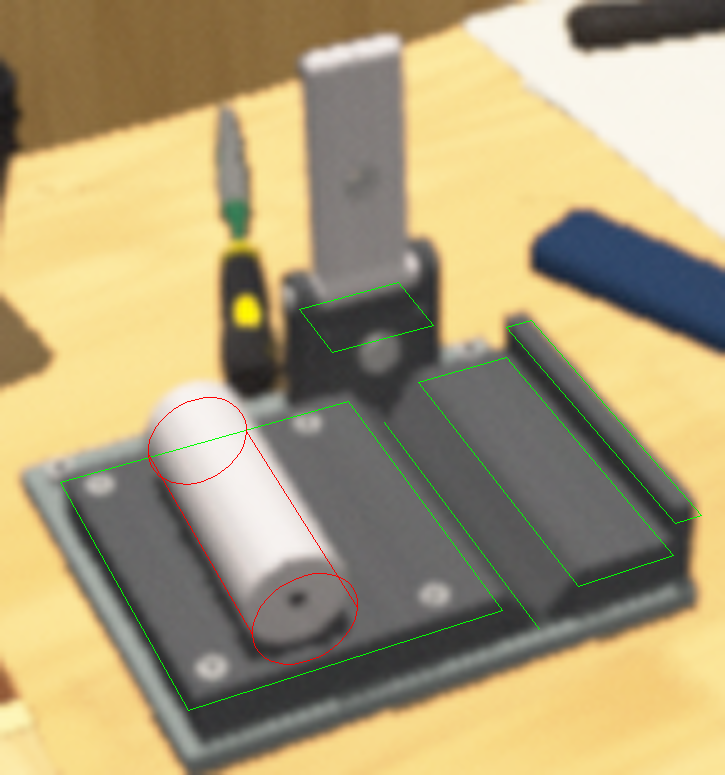

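```bash
python3 - <<'E'
from h import *
from scipy.spatial.transform import Rotation as R
import pickle; F=pickle.load(open('F0.pkl','rb'))
s=sensors.state(); M=R.from_euler('xyz',s['ee_rot'],degrees=True).as_matrix(); print(M.round(3)); a=M[:,1]; print(np.degrees(np.arctan2(a[1],a[0])), s['time_s'])
f=grab_frame('wrist'); cv2.imwrite('pics/w0.png',f['img']); print(f['tool_from_camera'])
for z in (150,200): print(z,atz(F['top'],(233,166),z),atz(F['top'],(233,150),z))
E
```

```text
[[ 0.     0.407 -0.914]
 [-0.    -0.914 -0.407]
 [-1.     0.    -0.   ]]
-66.00327455559861 1.3
[[ 6.26001520e-05 -2.51214219e-01  9.67931512e-01 -1.71324404e+02]
 [ 9.99999823e-01  5.88144060e-04  8.79711102e-05  6.52944026e-01]
 [-5.91382763e-04  9.67931336e-01  2.51214211e-01 -7.08725102e+01]
 [ 0.00000000e+00  0.00000000e+00  0.00000000e+00  1.00000000e+00]]
150 [607.70184721 403.05986233 150.        ] [639.97530485 404.14107213 150.        ]
200 [598.57606235 397.83229479 200.        ] [628.83805937 398.84611761 200.        ]
```

View pics/w0.png

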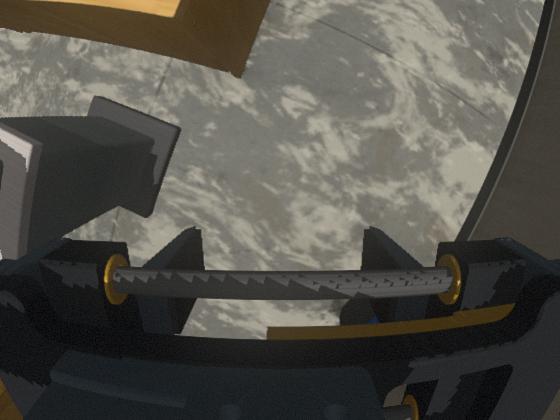

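Call:
{"name": "play_rows", "arguments": {"motion": [[0.01,0.039,0.005,0.112,0],[0.02,0.079,0.01,0.224,0],[0.029,0.118,0.015,0.336,0],[0.039,0.158,0.02,0.448,0],[0.049,0.197,0.025,0.56,0],[0.059,0.236,0.03,0.672,0],[0.068,0.276,0.035,0.784,0],[0.078,0.315,0.04,0.897,0]], "squeeze": 10}}

```text
time_s: 2.02
ee_pos: [311.6, -208.4, 254.4]
ee_rot: [88.1, 90.0, -16.2]
force: [0.7, -0.5, -1.0]
gripper_width: 40.4
```

Call:
{"name": "play_rows", "arguments": {"motion": [[0.01,0.039,0,0.112,0],[0.02,0.079,0,0.224,0],[0.029,0.118,0,0.336,0],[0.039,0.158,0,0.448,0],[0.049,0.197,0,0.56,0],[0.059,0.236,0,0.672,0],[0.068,0.276,0,0.784,0],[0.078,0.315,0,0.897,0]]}}

```text
time_s: 2.68
ee_pos: [389.6, 106.9, 254.3]
ee_rot: [61.4, 89.9, 8.5]
force: [1.5, -0.5, 0.4]
gripper_width: 0.5
```

Call:
{"name": "play_rows", "arguments": {"motion": [[0.01,0.039,0,0.112,0],[0.02,0.079,0,0.224,0],[0.029,0.118,0,0.336,0],[0.039,0.158,0,0.448,0],[0.049,0.197,0,0.56,0],[0.059,0.236,0,0.672,0],[0.068,0.276,0,0.784,0],[0.078,0.315,0,0.897,0]]}}

```text
time_s: 3.35
ee_pos: [467.8, 421.9, 253.9]
ee_rot: [76.7, 90.0, 75.2]
force: [0.6, -0.5, 0.8]
gripper_width: 0.6
```

```bash
cat >> h.py <<'E'
from scipy.spatial.transform import Rotation as Rot
def wproj(f,s,P):
    T=np.array(f['tool_from_camera']); R=Rot.from_euler('xyz',s['ee_rot'],degrees=True).as_matrix()
    q=(np.array(P,float).reshape(-1,3)-s['ee_pos'])@R
    c=(q-T[:3,3])@T[:3,:3]
    th=np.arctan2(np.hypot(c[:,0],c[:,1]),c[:,2]); ph=np.arctan2(c[:,1],c[:,0])
    return np.c_[f['cx']+f['fx']*th*np.cos(ph),f['cy']+f['fy']*th*np.sin(ph)]
def wray(f,s,p):
    T=np.array(f['tool_from_camera']); R=Rot.from_euler('xyz',s['ee_rot'],degrees=True).as_matrix()
    u=(p[0]-f['cx'])/f['fx'];v=(p[1]-f['cy'])/f['fy'];r=np.hypot(u,v)+1e-12
    d=np.array([np.sin(r)*u/r,np.sin(r)*v/r,np.cos(r)])
    return R@T[:3,3]+s['ee_pos'], R@T[:3,:3]@d
def watz(f,s,p,z):
    c,d=wray(f,s,p); return c+d*(z-c[2])/d[2]
E
cat > wd.py <<'E'
from ov import *
from h import *
def dens(L,n=20):
    L=np.array(L,float); return np.vstack([L[i]+(L[i+1]-L[i])*np.linspace(0,1,n)[:,None] for i in range(len(L)-1)])
def barl(cx,cy,by,z=48):
    t=np.linspace(0,2*np.pi,40);B=[]
    for e in(-50,50):
        B.append([(cx+e*np.cos(by)-18*np.cos(a)*np.sin(by),cy+e*np.sin(by)+18*np.cos(a)*np.cos(by),z+18*np.sin(a)) for a in t])
    return B+[[B[0][i],B[1][i]] for i in(0,20,10)]
def wdraw(f,s,o,yaw,name,bar=[]):
    im=f['img'].copy()
    for L,c in [(jig(o,yaw,dens(L)),(0,255,0)) for L in lines()]+[(dens(b,8),(0,0,255)) for b in bar]:
        cv2.polylines(im,[wproj(f,s,L).astype(int).reshape(-1,1,2)],False,c,1)
    im=cv2.resize(im,None,fx=1.4,fy=1.4,interpolation=cv2.INTER_CUBIC); cv2.imwrite(name,im)
E
python3 - <<'E'
from wd import *
s=sensors.state();f=grab_frame('wrist')
import pickle;pickle.dump((s,f),open('W1.pkl','wb'))
wdraw(f,s,(482.5,330),np.radians(-1.8),'pics/w1.png',barl(468,411,np.radians(-3)))
E
```

```text
(no output)
```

View pics/w1.png

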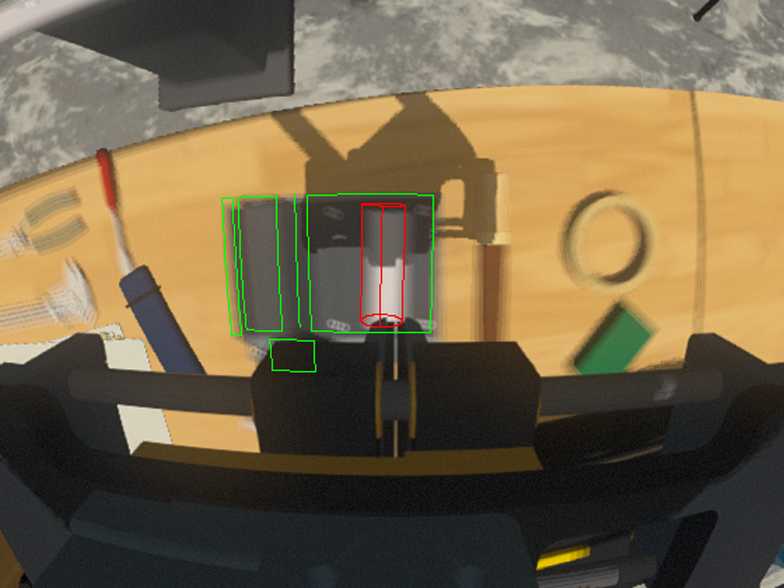

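```bash
cat >> wd.py <<'E'
def wzoom(f,s,o,yaw,name,bar=[],box=(140,340,125,260),k=4):
    im=cv2.resize(f['img'],None,fx=k,fy=k,interpolation=cv2.INTER_CUBIC)
    for L,c in [(jig(o,yaw,dens(L)),(0,255,0)) for L in lines()]+[(dens(b,8),(0,0,255)) for b in bar]:
        cv2.polylines(im,[((wproj(f,s,L)+.5)*k).astype(int).reshape(-1,1,2)],False,c,1)
    x0,x1,y0,y1=box
    cv2.imwrite(name,im[y0*k:y1*k,x0*k:x1*k])
E
python3 - <<'E'
from wd import *
s=sensors.state();f=grab_frame('wrist');print(s['ee_pos'],s['qvel'])
import pickle;pickle.dump((s,f),open('W1.pkl','wb'))
wzoom(f,s,(482.5,330),np.radians(-1.8),'pics/w2.png',barl(468,411,np.radians(-3)))
E
```

```text
[469.47346102 429.1528601  252.17458355] [-2.66893665 -3.53161969  8.53477174 -2.00896298  1.40604447  9.18348052]
```

View pics/w2.png

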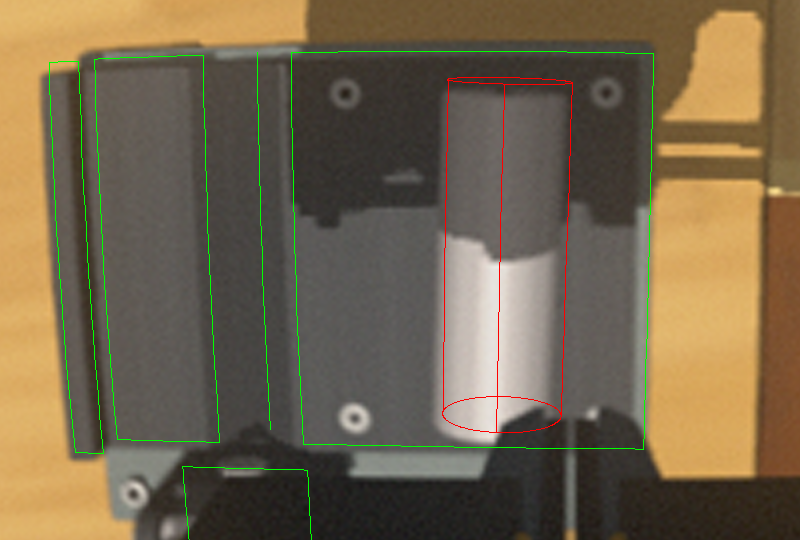

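Call:
{"name": "play_rows", "arguments": {"motion": [[0,0,-0.02,0,0],[0,0,-0.04,0,0],[0,0,-0.06,0,0],[0,0,-0.08,0,0],[0,0,-0.1,0,0],[0,0,-0.1,0,0],[0,0,-0.1,0,0],[0,0,-0.1,0,0]]}}

```text
time_s: 4.12
ee_pos: [468.4, 419.8, 155.4]
ee_rot: [43.0, 89.9, 41.1]
force: [-0.1, 1.1, 1.2]
gripper_width: 0.6
```

```bash
python3 - <<'E'
from wd import *
s=sensors.state();f=grab_frame('wrist');print(s['ee_pos'],s['ee_rot'],s['qvel'],s['force'])
import pickle;pickle.dump((s,f),open('W2.pkl','wb'))
wzoom(f,s,(482.5,330),np.radians(-1.8),'pics/w3.png',barl(468,411,np.radians(-3)),box=(80,360,90,270),k=2.85 if 0 else 3)
E
```

```text
[468.41386923 419.79399959 155.36178622] [43.00440472 89.88522734 41.14579911] [ 0.12450077 -0.62995686 -1.08545757  0.16358026 -0.16645657 -0.14338383] [-0.05562883  1.09586928  1.1623306 ]
```

View pics/w3.png

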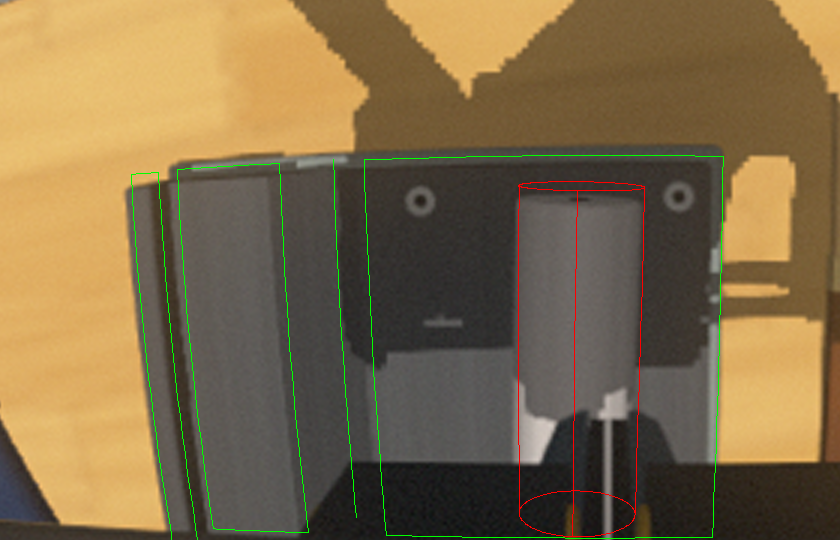

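Call:
{"name": "play_rows", "arguments": {"motion": [[0,0,-0.02,0,0],[0,-0.001,-0.04,0,0],[0,-0.002,-0.06,0,0],[0,-0.004,-0.075,0,0],[0,-0.004,-0.081,0,0],[0,-0.004,-0.083,0,0],[0,-0.004,-0.084,0,0],[0,-0.004,-0.084,0,0]]}}

```text
time_s: 4.83
ee_pos: [468.6, 416.4, 71.3]
ee_rot: [44.4, 89.8, 42.6]
force: [-0.8, 0.7, -0.3]
gripper_width: 0.5
```

```bash
python3 - <<'E'
from wd import *
s=sensors.state();f=grab_frame('wrist');print(s['ee_pos'],s['force'])
wzoom(f,s,(483.5,329),np.radians(-1.8),'pics/w4.png',barl(469.5,410,np.radians(-3)),box=(60,360,80,280),k=2.6 if 0 else 2)
f=grab_frame('scene');draw(f,(483.5,329),np.radians(-1.8),(180,345,150,305),4.8,'pics/s4.png',barl(469.5,410,np.radians(-3)))
E
```

```text
[468.61800635 416.39371141  71.34421847] [-0.79253347  0.6715412  -0.27776866]
```

View pics/w4.png

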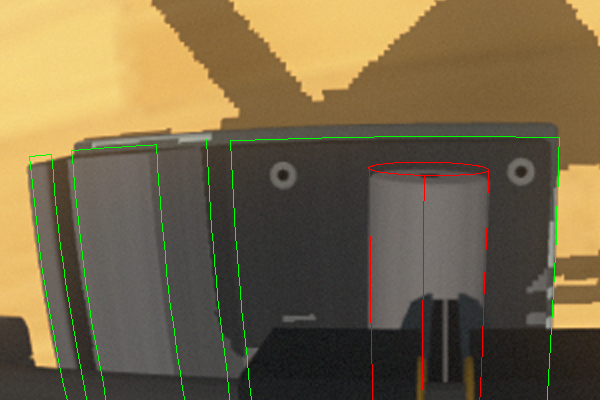

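View pics/s4.png

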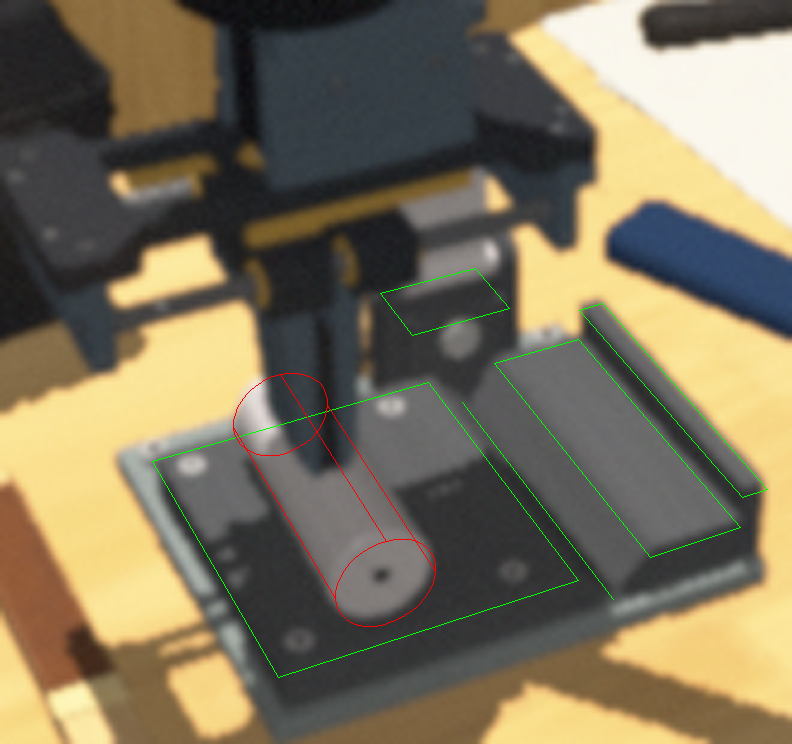

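Call:
{"name": "play_rows", "arguments": {"motion": [[0,0,-0.001,0,0],[0,0,-0.002,0,0],[0,0,-0.003,0,0],[0,0,-0.0035,0,0],[0,0,-0.004,0,0],[0,0,-0.004,0,0],[0,0,-0.004,0,0],[0,0,-0.004,0,0]]}}

```text
time_s: 5.6
ee_pos: [467.8, 415.8, 66.3]
ee_rot: [73.7, 90.0, 71.9]
force: [-0.6, -0.6, 2.6]
gripper_width: 0.1
```

Call:
{"name": "play_rows", "arguments": {"motion": [[0,0,-0.001,0,0],[0,0,-0.001,0,0],[0,-0.003,-0.001,0,0],[0,-0.007,-0.001,0,0],[0,-0.011,-0.001,0,0],[0,-0.015,-0.001,0,0],[0,-0.018,-0.001,0,0],[0,-0.018,-0.001,0,0]]}}

```text
time_s: 6.27
ee_pos: [467.3, 397.6, 66.2]
ee_rot: [128.4, 89.9, 126.6]
force: [-4.1, -0.1, 8.2]
gripper_width: 0.3
```

```bash
python3 - <<'E'
from wd import *
s=sensors.state();f=grab_frame('wrist');print(s['ee_pos'],s['force'])
wzoom(f,s,(483.5,329),np.radians(-1.8),'pics/w5.png',barl(469.5,401,np.radians(-3)),box=(60,360,80,280),k=2)
f=grab_frame('scene');draw(f,(483.5,329),np.radians(-1.8),(180,345,150,305),4.8,'pics/s5.png',barl(469.5,401,np.radians(-3)))
E
```

```text
[467.27082393 397.63689741  66.1605852 ] [-4.10852051 -0.12254781  8.2427661 ]
```

View pics/w5.png

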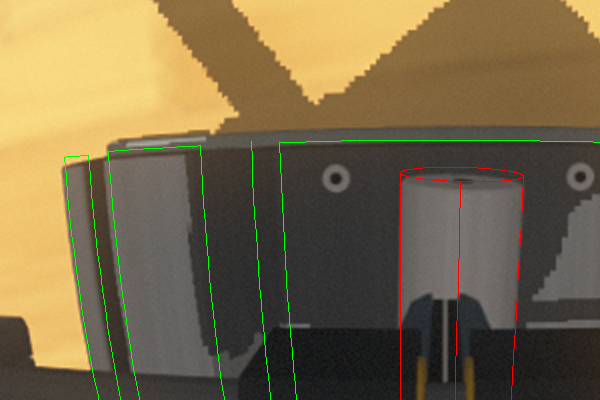

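View pics/s5.png

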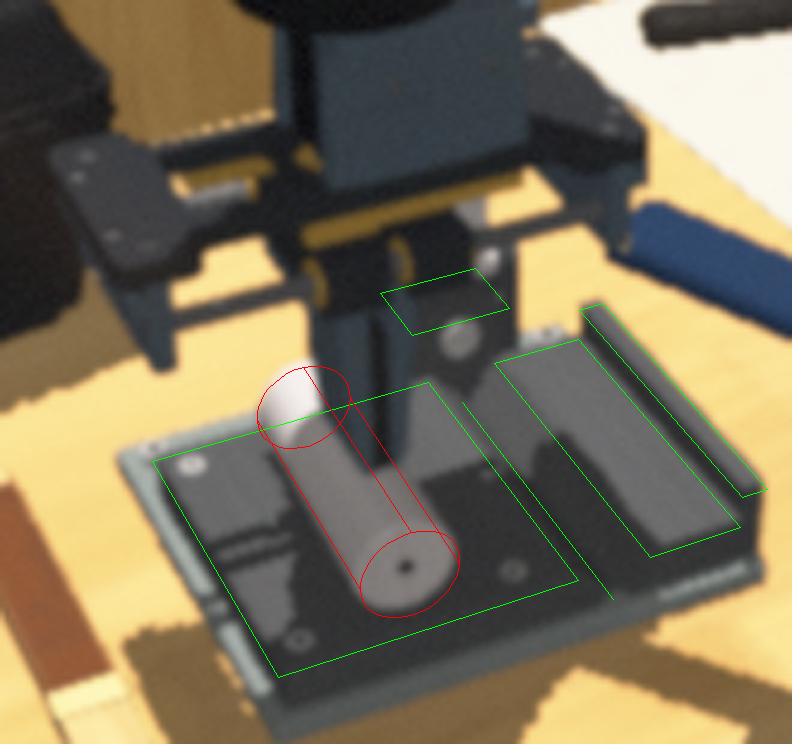

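Call:
{"name": "play_rows", "arguments": {"motion": [[0,0,0.005,0,0],[0,0.004,0.005,0,0],[0,0.008,0.005,0,0],[0,0.008,0.005,0,0],[0,0.008,0.003,0,0],[0,0.008,0.001,0,0],[0,0.008,0,0,0],[0,0.008,0,0,0]]}}

```text
time_s: 7.03
ee_pos: [467.9, 406.4, 66.2]
ee_rot: [73.5, 89.9, 71.6]
force: [-2.9, 0.1, 8.0]
gripper_width: 0.6
```

Call:
{"name": "play_rows", "arguments": {"motion": [[0,0,0,0,0],[0,-0.003,0,0,0],[0,-0.006,0,0,0],[-0.001,-0.009,0,0,0],[-0.001,-0.012,0,0,0],[-0.001,-0.015,0,0,0],[-0.001,-0.018,0,0,0],[-0.001,-0.018,0,0,0]]}}

```text
time_s: 7.7
ee_pos: [466.7, 387.7, 66.2]
ee_rot: [85.5, 89.9, 83.6]
force: [-2.3, -0.3, 8.2]
gripper_width: 0.3
```

Call:
{"name": "play_rows", "arguments": {"motion": [[0,0,0.005,0,0],[0.001,0.004,0.005,0,0],[0.001,0.009,0.005,0,0],[0.001,0.009,0.005,0,0],[0.001,0.009,0.003,0,0],[0.001,0.009,0.001,0,0],[0.001,0.009,0,0,0],[0.001,0.009,0,0,0]]}}

```text
time_s: 8.37
ee_pos: [467.8, 397.4, 66.2]
ee_rot: [77.1, 89.9, 75.3]
force: [-2.5, 1.0, 8.6]
gripper_width: 0.5
```

```bash
python3 - <<'E'
from wd import *
s=sensors.state();f=grab_frame('wrist');print(s['ee_pos'],s['force'])
wzoom(f,s,(483.5,329),np.radians(-1.8),'pics/w6.png',barl(469,392,np.radians(-3)),box=(60,360,80,280),k=2)
f=grab_frame('scene');draw(f,(483.5,329),np.radians(-1.8),(180,345,150,305),4.8,'pics/s6.png',barl(469,392,np.radians(-3)))
E
```

```text
[467.84144699 397.35097229  66.1671402 ] [-2.48041913  1.04021753  8.55559581]
```

View pics/w6.png

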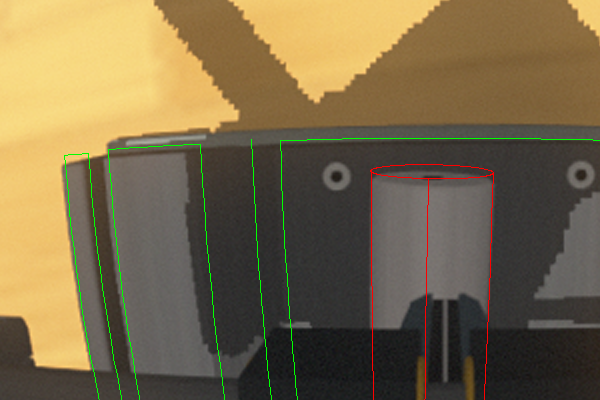

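View pics/s6.png

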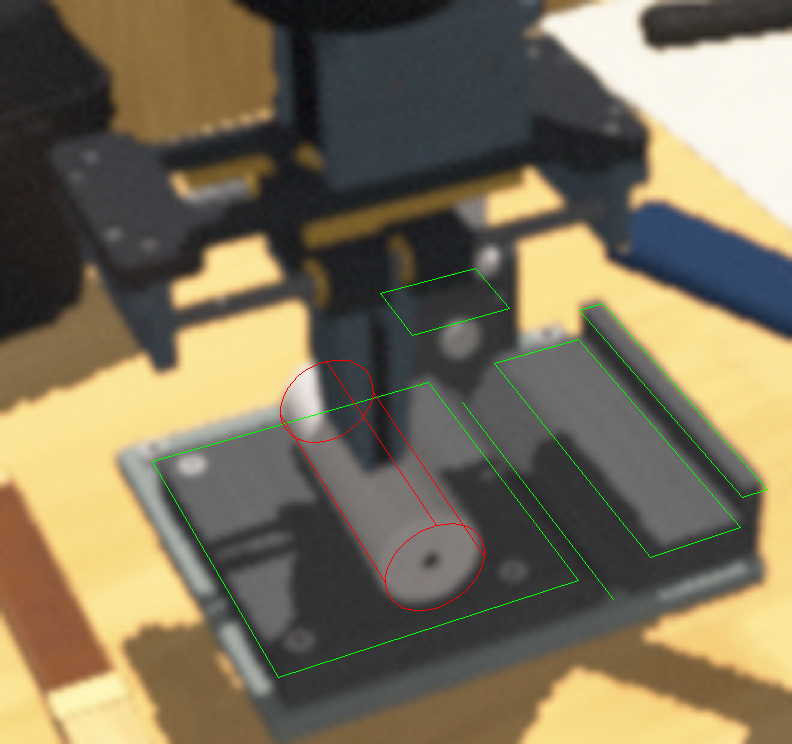

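Call:
{"name": "play_rows", "arguments": {"motion": [[0,-0.001,0,0,0],[0,-0.004,0,0,0],[0,-0.007,0,0,0],[-0.001,-0.01,0,0,0],[-0.001,-0.013,0,0,0],[-0.001,-0.017,0,0,0],[-0.001,-0.02,0,0,0],[-0.001,-0.02,0,0,0]]}}

```text
time_s: 9.13
ee_pos: [466.6, 376.7, 66.2]
ee_rot: [100.4, 89.9, 98.6]
force: [-2.8, -0.1, 8.4]
gripper_width: 0.6
```

Call:
{"name": "play_rows", "arguments": {"motion": [[0,0,0.005,0,0],[0.001,0.005,0.005,0,0],[0.001,0.01,0.005,0,0],[0.001,0.01,0.005,0,0],[0.001,0.01,0.003,0,0],[0.001,0.01,0.001,0,0],[0.001,0.01,0,0,0],[0.001,0.01,0,0,0]]}}

```text
time_s: 9.8
ee_pos: [467.9, 387.3, 66.2]
ee_rot: [76.3, 89.9, 74.4]
force: [-2.3, 0.6, 9.1]
gripper_width: 0.3
```

Call:
{"name": "play_rows", "arguments": {"motion": [[0,-0.001,0,0,0],[0,-0.004,0,0,0],[0,-0.007,0,0,0],[-0.001,-0.01,0,0,0],[-0.001,-0.013,0,0,0],[-0.001,-0.017,0,0,0],[-0.001,-0.02,0,0,0],[-0.001,-0.02,0,0,0]]}}

```text
time_s: 10.47
ee_pos: [466.5, 366.6, 66.1]
ee_rot: [105.4, 89.9, 103.5]
force: [-1.6, 0.3, 8.7]
gripper_width: 0.0
```

Call:
{"name": "play_rows", "arguments": {"motion": [[0,0,0.005,0,0],[0.001,0.005,0.005,0,0],[0.001,0.01,0.005,0,0],[0.001,0.01,0.005,0,0],[0.001,0.01,0.003,0,0],[0.001,0.01,0.001,0,0],[0.001,0.01,0,0,0],[0.001,0.01,0,0,0]]}}

```text
time_s: 11.13
ee_pos: [467.8, 377.4, 66.2]
ee_rot: [77.5, 89.9, 75.7]
force: [-2.7, 0.7, 7.5]
gripper_width: 0.5
```

```bash
python3 - <<'E'
from wd import *
s=sensors.state();f=grab_frame('wrist');print(s['ee_pos'],s['force'])
wzoom(f,s,(483.5,329),np.radians(-1.8),'pics/w7.png',barl(468,372,np.radians(-3)),box=(60,360,80,280),k=2)
f=grab_frame('scene');draw(f,(483.5,329),np.radians(-1.8),(180,345,150,305),4.8,'pics/s7.png',barl(468,372,np.radians(-3)))
E
```

```text
[467.84388774 377.35107437  66.15730882] [-2.69682073  0.68886599  7.51993942]
```

View pics/w7.png

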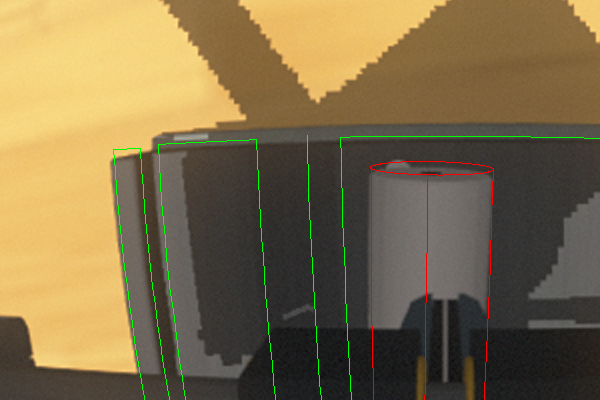

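View pics/s7.png

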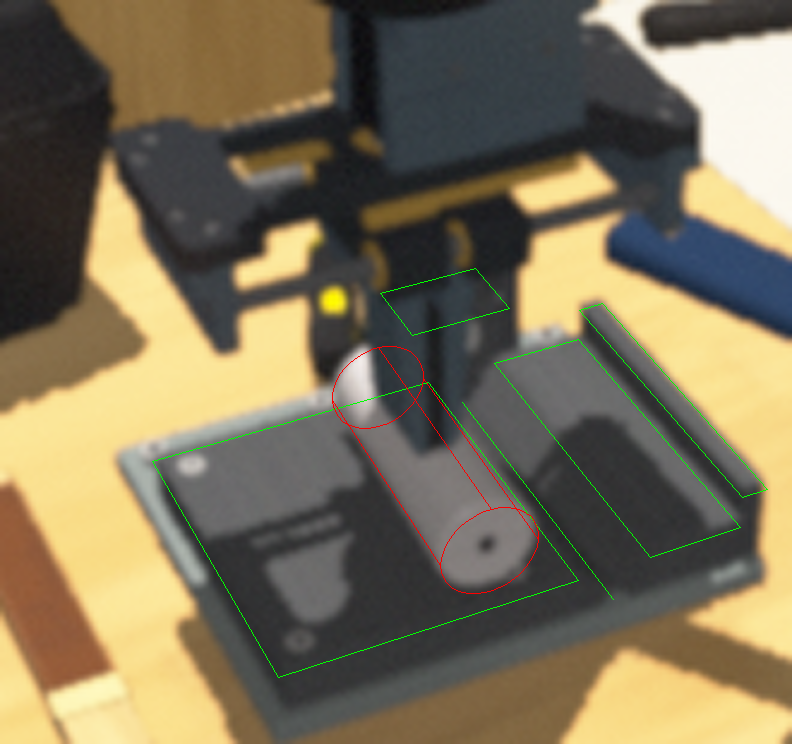

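Call:
{"name": "play_rows", "arguments": {"motion": [[0,-0.001,0,0,0],[0,-0.004,0,0,0],[0,-0.007,0,0,0],[-0.001,-0.01,0,0,0],[-0.001,-0.013,0,0,0],[-0.001,-0.017,0,0,0],[-0.001,-0.02,0,0,0],[-0.001,-0.02,0,0,0]]}}

```text
time_s: 11.9
ee_pos: [466.5, 356.6, 66.2]
ee_rot: [103.6, 89.9, 101.7]
force: [-2.7, 0.7, 8.9]
gripper_width: 0.3
```

Call:
{"name": "play_rows", "arguments": {"motion": [[0,0,0.005,0,0],[0.001,0.005,0.005,0,0],[0.001,0.01,0.005,0,0],[0.001,0.01,0.005,0,0],[0.001,0.01,0.003,0,0],[0.001,0.01,0.001,0,0],[0.001,0.01,0,0,0],[0.001,0.01,0,0,0]]}}

```text
time_s: 12.57
ee_pos: [467.8, 367.3, 66.1]
ee_rot: [79.1, 89.9, 77.2]
force: [-3.1, 0.7, 8.8]
gripper_width: 0.6
```

Call:
{"name": "play_rows", "arguments": {"motion": [[0,-0.001,0,0,0],[0,-0.004,0,0,0],[0,-0.007,0,0,0],[-0.001,-0.01,0,0,0],[-0.001,-0.013,0,0,0],[-0.001,-0.016,0,0,0],[-0.001,-0.018,0,0,0],[-0.001,-0.018,0,0,0]]}}

```text
time_s: 13.23
ee_pos: [466.7, 348.8, 66.1]
ee_rot: [90.6, 89.9, 88.7]
force: [-2.6, 0.2, 8.6]
gripper_width: 0.5
```

Call:
{"name": "play_rows", "arguments": {"motion": [[0,0,0.005,0,0],[0.001,0.005,0.005,0,0],[0.001,0.01,0.005,0,0],[0.001,0.01,0.005,0,0],[0.001,0.01,0.003,0,0],[0.001,0.01,0.001,0,0],[0.001,0.01,0,0,0],[0.001,0.01,0,0,0]]}}

```text
time_s: 13.9
ee_pos: [467.8, 359.4, 66.1]
ee_rot: [79.8, 89.9, 78.0]
force: [-2.5, 0.6, 7.6]
gripper_width: 0.5
```

```bash
python3 - <<'E'
from wd import *
s=sensors.state();f=grab_frame('wrist');print(s['ee_pos'],s['force'])
wzoom(f,s,(483.5,329),np.radians(-1.8),'pics/w8.png',barl(468,353,np.radians(-3)),box=(60,360,80,280),k=2)
f=grab_frame('scene');draw(f,(483.5,329),np.radians(-1.8),(180,345,150,305),4.8,'pics/s8.png',barl(468,353,np.radians(-3)))
E
```

```text
[467.83601453 359.37995885  66.05760524] [-2.46582402  0.5898523   7.55369889]
```

View pics/w8.png

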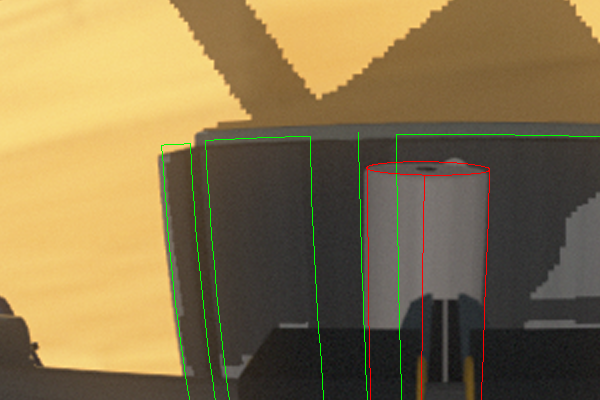

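View pics/s8.png

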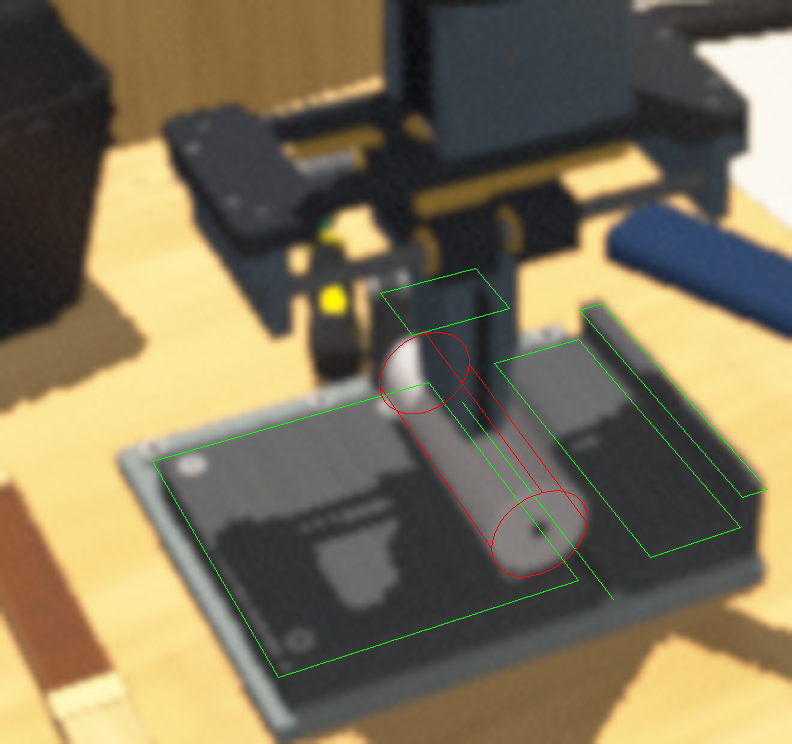

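Call:
{"name": "play_rows", "arguments": {"motion": [[0,-0.001,0,0,0],[0,-0.003,0,0,0],[0,-0.005,0,0,0],[0,-0.007,0,0,0],[-0.001,-0.009,0,0,0],[-0.001,-0.011,0,0,0],[-0.001,-0.013,0,0,0],[-0.001,-0.015,0,0,0]]}}

```text
time_s: 14.67
ee_pos: [466.8, 344.1, 66.1]
ee_rot: [73.2, 89.9, 71.4]
force: [-3.2, 0.6, 8.1]
gripper_width: 0.5
```

Call:
{"name": "play_rows", "arguments": {"motion": [[0,-0.001,0,0,0],[0,-0.002,0,0,0],[0,-0.003,0,0,0],[0,-0.005,0,0,0],[0,-0.006,0,0,0],[0,-0.007,0,0,0],[0,-0.007,0,0,0],[0,-0.007,0,0,0]]}}

```text
time_s: 15.33
ee_pos: [466.5, 336.8, 66.0]
ee_rot: [115.4, 90.0, 113.6]
force: [-2.2, -0.4, 9.6]
gripper_width: 0.5
```

```bash
python3 - <<'E'
from wd import *
s=sensors.state();f=grab_frame('wrist');print(s['ee_pos'],s['force'])
wzoom(f,s,(483.5,329),np.radians(-1.8),'pics/w9.png',barl(468,342,np.radians(-3)),box=(60,360,80,280),k=2)
f=grab_frame('scene');draw(f,(483.5,329),np.radians(-1.8),(180,345,150,305),4.8,'pics/s9.png',barl(468,342,np.radians(-3)))
E
```

```text
[466.52777868 336.76759805  66.03314047] [-2.15572488 -0.407578    9.63790115]
```

View pics/w9.png

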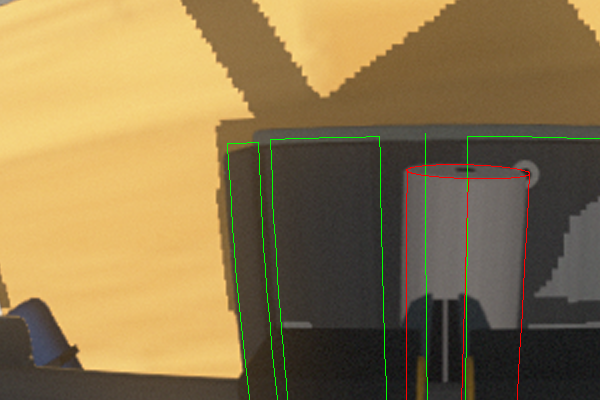

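View pics/s9.png

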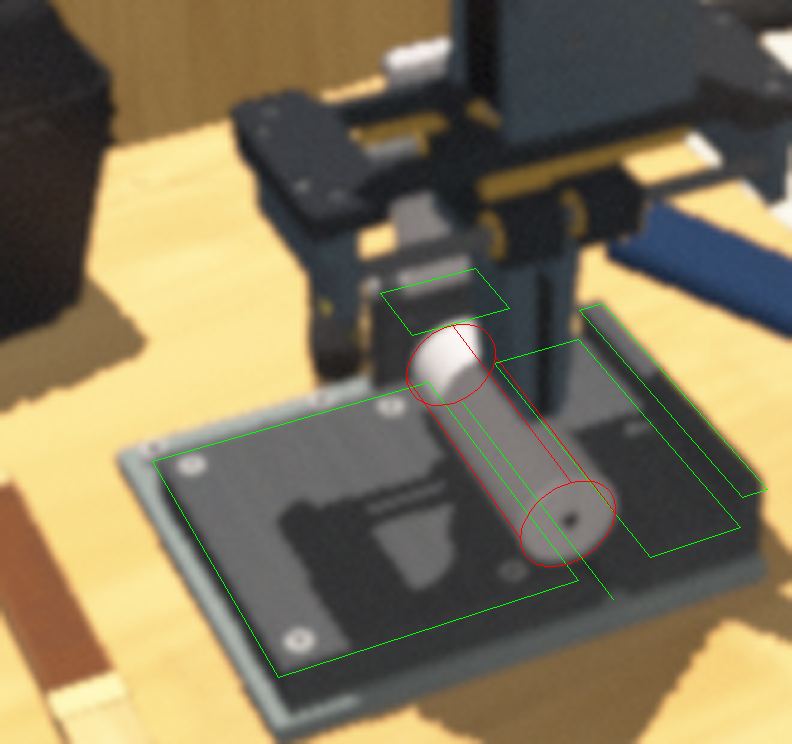

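Call:
{"name": "play_rows", "arguments": {"motion": [[0,0,0.005,0,0],[0.001,0.005,0.005,0,0],[0.001,0.009,0.005,0,0],[0.001,0.009,0.005,0,0],[0.001,0.009,0.003,0,0],[0.001,0.009,0.001,0,0],[0.001,0.009,0,0,0],[0.001,0.009,0,0,0]]}}

```text
time_s: 16.1
ee_pos: [467.5, 345.4, 64.3]
ee_rot: [-144.6, 89.9, -146.5]
force: [0.5, -0.4, -0.0]
gripper_width: 0.1
```

Call:
{"name": "play_rows", "arguments": {"motion": [[0,0,0.015,0,0],[0,0,0.035,0,0],[-0.01,0,0.055,0,0],[-0.03,-0.002,0.06,0,0],[-0.05,-0.006,0.06,0,0],[-0.07,-0.01,0.06,0,0],[-0.08,-0.013,0.06,0,0],[-0.08,-0.013,0.06,0,0]]}}

```text
time_s: 16.77
ee_pos: [385.9, 331.8, 125.0]
ee_rot: [-143.6, 89.9, -145.3]
force: [-0.5, -0.6, 0.5]
gripper_width: 0.4
```

```bash
python3 - <<'E'
from wd import *
s=sensors.state();print(s['ee_pos'],s['force'])
o=(483.5,329);y=np.radians(-1.8);c=jig(o,y,[(-16,0,41.5)])[0]
b=barl(c[0],c[1],y,41.5)
f=grab_frame('scene');draw(f,o,y,(180,345,150,305),4.8,'pics/s10.png',b)
f=grab_frame('top');draw(f,o,y,(205,305,185,275),8,'pics/t10.png',b)
E
```

```text
[385.90069863 331.77854405 124.98713994] [-0.45753318 -0.56365992  0.52421013]
```

View pics/t10.png

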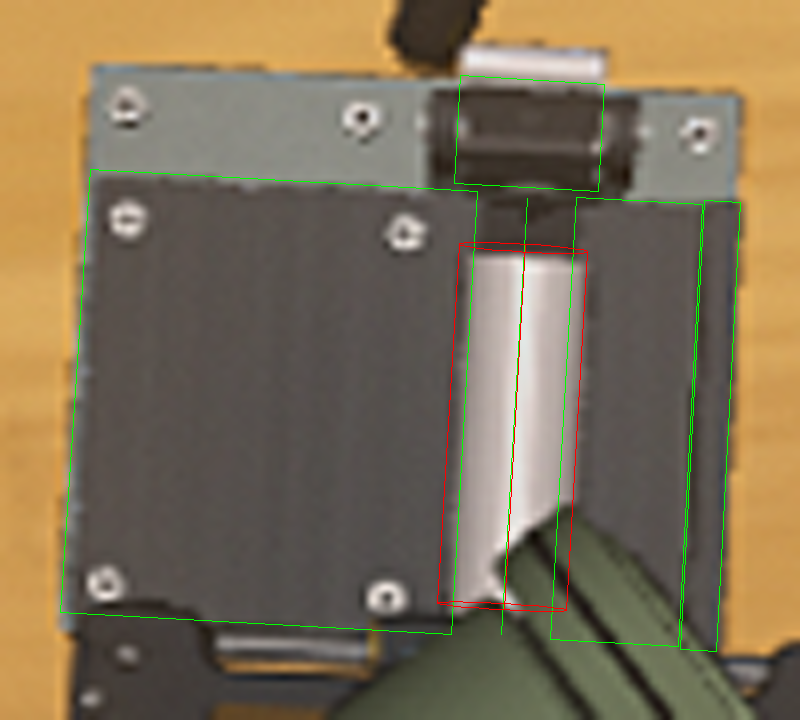

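View pics/s10.png

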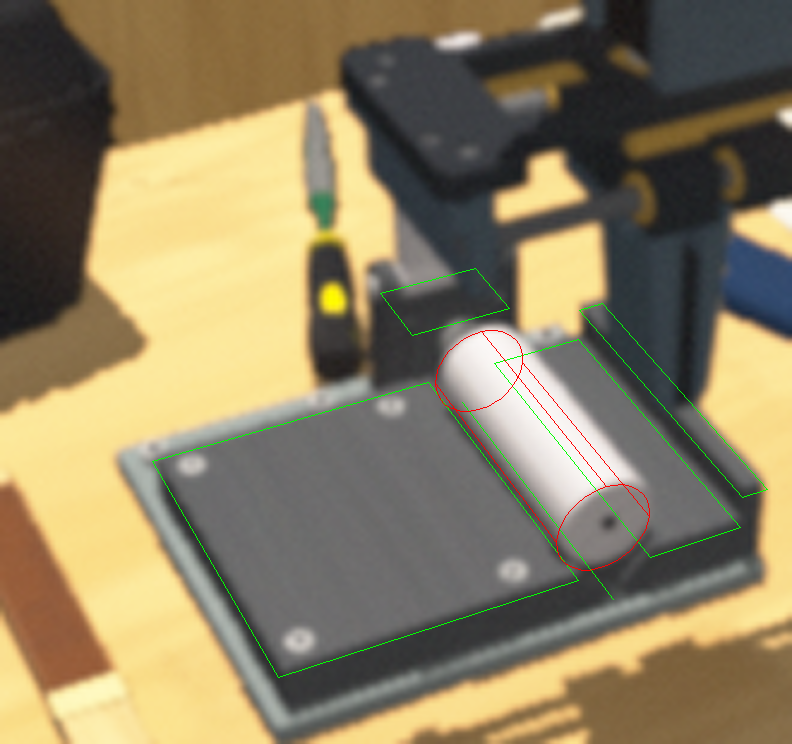

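Call:
{"name": "play_rows", "arguments": {"motion": [[0,0,-0.02,0,0],[0,0,-0.045,0,0],[0,0,-0.07,0,0],[0,0,-0.085,0,0],[0,0,-0.087,0,0],[0,0,-0.087,0,0],[0.003,0,-0.087,0,0],[0.006,0,-0.087,0,0]]}}

```text
time_s: 17.53
ee_pos: [395.3, 333.5, 39.1]
ee_rot: [40.0, 89.8, 38.2]
force: [0.5, 0.4, 0.6]
gripper_width: 0.7
```

Call:
{"name": "play_rows", "arguments": {"motion": [[0.002,0,0,0,0],[0.004,0,0,0,0],[0.006,0,0,0,0],[0.008,0,0,0,0],[0.01,0,0,0,0],[0.012,0,0,0,0],[0.014,-0.001,0,0,0],[0.014,-0.001,0,0,0]]}}

```text
time_s: 18.2
ee_pos: [408.3, 331.7, 37.9]
ee_rot: [23.0, 90.0, 21.2]
force: [0.0, 0.9, -0.1]
gripper_width: 0.4
```

Call:
{"name": "play_rows", "arguments": {"motion": [[0.002,0,0,0,0],[0.004,0,0,0,0],[0.006,0,0,0,0],[0.007,0,0,0,0],[0.007,0,0,0,0],[0.007,0,0,0,0],[0.007,0,0,0,0],[0.007,0,0,0,0]]}}

```text
time_s: 18.87
ee_pos: [415.1, 331.8, 38.0]
ee_rot: [30.6, 90.0, 28.8]
force: [-0.7, 0.2, 0.0]
gripper_width: 0.6
```

```bash
python3 - <<'E'
from wd import *
s=sensors.state();print(s['ee_pos'],s['force'])
o=(483.5,329);y=np.radians(-1.8);c=jig(o,y,[(-10,0,41.5)])[0]
b=barl(c[0],c[1],y,41.5)
f=grab_frame('scene');draw(f,o,y,(180,345,150,305),4.8,'pics/s11.png',b)
E
```

```text
[415.13575492 331.78734442  38.03021546] [-0.73908056  0.21685552  0.04362118]
```

View pics/s11.png

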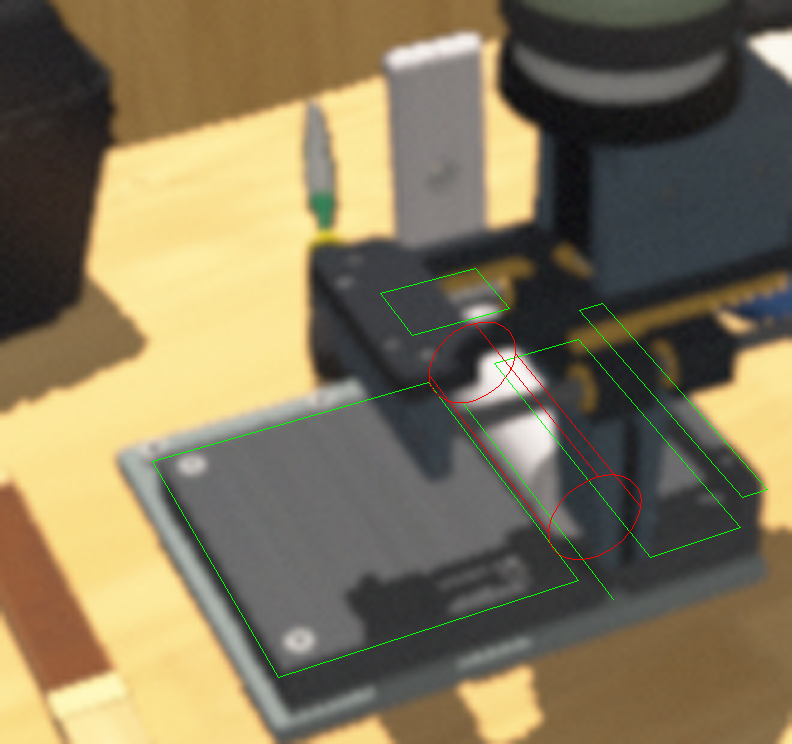

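Call:
{"name": "play_rows", "arguments": {"motion": [[0.001,0,0,0,0],[0.002,0,0,0,0],[0.003,0,0,0,0],[0.004,0,0,0,0],[0.004,0,0,0,0],[0.004,0,0,0,0],[0.004,0,0,0,0],[0.004,0,0,0,0]]}}

```text
time_s: 19.58
ee_pos: [417.8, 331.6, 37.9]
ee_rot: [-171.1, 89.9, -172.9]
force: [-5.7, 1.3, 2.3]
gripper_width: 0.4
```

Call:
{"name": "play_rows", "arguments": {"motion": [[0.001,0,0,0,0],[0.002,0,0,0,0],[0.002,0,0,0,0],[0.002,0,0,0,0],[0.002,0,0,0,0],[0.002,0,0,0,0],[0.002,0,0,0,0],[0.002,0,0,0,0]]}}

```text
time_s: 20.25
ee_pos: [417.8, 331.6, 37.9]
ee_rot: [-170.7, 89.7, -172.6]
force: [-10.0, 2.3, 5.7]
gripper_width: 0.4
```

Call:
{"name": "play_rows", "arguments": {"motion": [[-0.006,0,0,0,0],[-0.018,0,0,0,0],[-0.025,0,0.005,0,0],[-0.025,0,0.04,0,0],[-0.025,0,0.08,0,0],[-0.025,0,0.12,0,0],[-0.025,0,0.16,0,0],[-0.025,0,0.19,0,0]]}}

```text
time_s: 20.92
ee_pos: [396.2, 332.0, 232.0]
ee_rot: [34.8, 89.7, 33.0]
force: [0.2, 0.9, 0.2]
gripper_width: 0.6
```

Call:
{"name": "play_rows", "arguments": {"motion": [[-0.02,0,0,0,0],[-0.04,0,0,0,0],[-0.06,0,0,0,0],[-0.06,0,0,0,0],[-0.06,0,0,0,0],[-0.06,0,0,0,0],[-0.06,0,0,0,0],[-0.06,0,0,0,0]]}}

```text
time_s: 21.58
ee_pos: [336.6, 331.7, 227.9]
ee_rot: [1.9, 90.0, 0.0]
force: [0.4, -0.2, 0.1]
gripper_width: 0.3
```

```bash
cat > leaf.py <<'E'
from wd import *
def leafl(o,y,th):
    L=[]
    for d in(-4,4):
        P=[]
        for r,w in((8,-18),(93,-18),(93,18),(8,18),(8,-18)):
            P.append((66-r*np.cos(th)+d*np.sin(th),w,65+r*np.sin(th)+d*np.cos(th)))
        L.append(jig(o,y,P))
    return L
E
python3 - <<'E'
from leaf import *
s=sensors.state();print(s['ee_pos'],s['force'])
o=(483.5,329);y=np.radians(-1.8);c=jig(o,y,[(0,0,41.5)])[0]
b=barl(c[0],c[1],y,41.5)+leafl(o,y,1.57)
f=grab_frame('scene');draw(f,o,y,(180,345,150,305),4.8,'pics/s12.png',b)
f=grab_frame('top');draw(f,o,y,(205,305,185,275),8,'pics/t12.png',b)
s=sensors.state();f=grab_frame('wrist');wdraw(f,s,o,y,'pics/w12.png',b)
E
```

```text
[336.60079517 331.73356162 227.85026891] [ 0.40860622 -0.21315981  0.12522202]
```

View pics/s12.png

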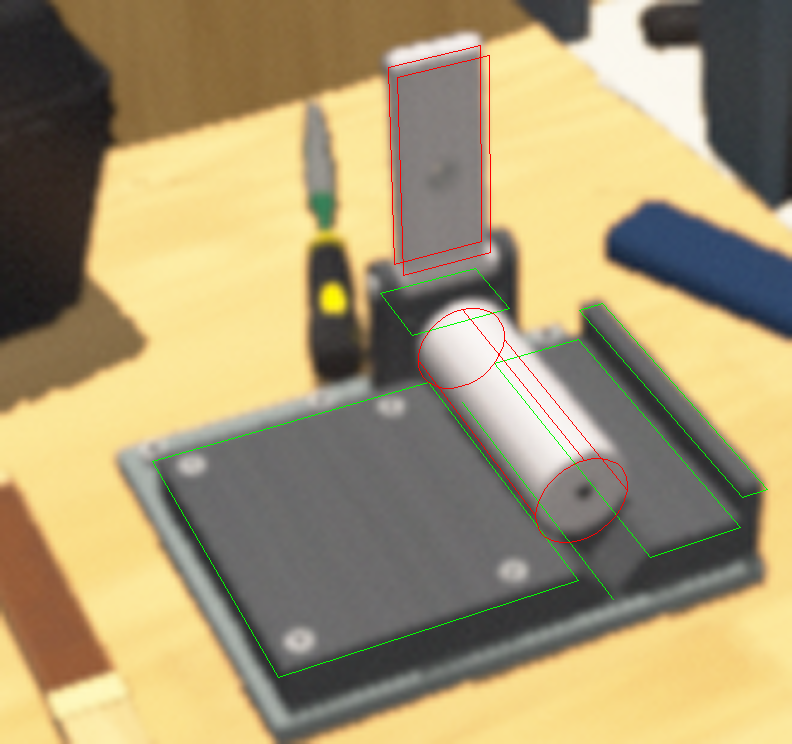

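View pics/t12.png

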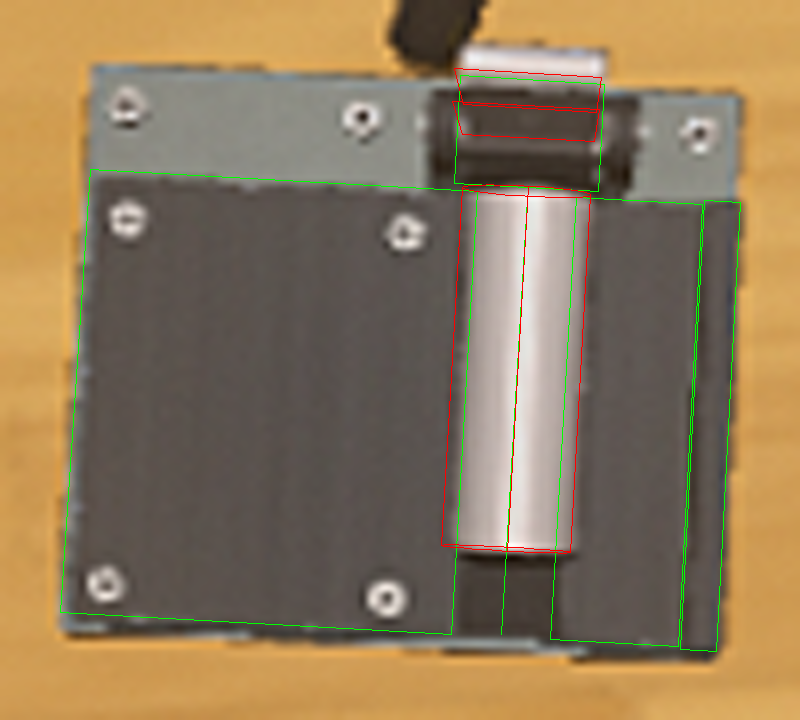

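View pics/w12.png

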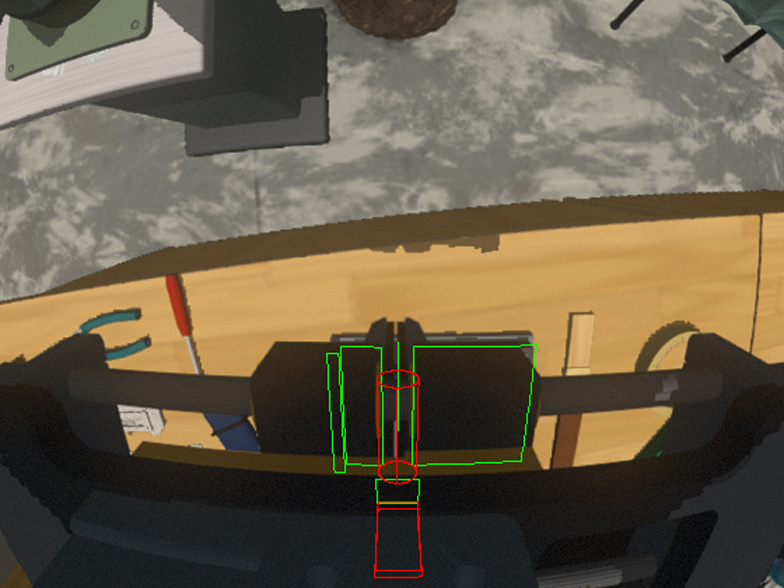

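```bash
python3 - <<'E'
from h import *
import pickle; F=pickle.load(open('F0.pkl','rb'))
for a in((203,162),(200,155)):
  for b in((232,148),(232,155),(234,164)):
    x,e=tri([(F['scene'],a),(F['top'],b)]);print(a,b,x.round(),np.round(e,1))
i=F['top']['img'][100:190,160:290];cv2.imwrite('pics/tb.png',cv2.resize(i,None,fx=6,fy=6,interpolation=cv2.INTER_CUBIC))
E
```

```text
(203, 162) (232, 148) [650. 412. 130.] [3.8 3.8]
(203, 162) (232, 155) [635. 413. 137.] [6.8 6.8]
(203, 162) (234, 164) [618. 413. 146.] [12.4 12.4]
(200, 155) (232, 148) [648. 413. 145.] [7.2 7.2]
(200, 155) (232, 155) [633. 415. 152.] [10.1 10.1]
(200, 155) (234, 164) [616. 415. 160.] [15.5 15.5]
```

View pics/tb.png

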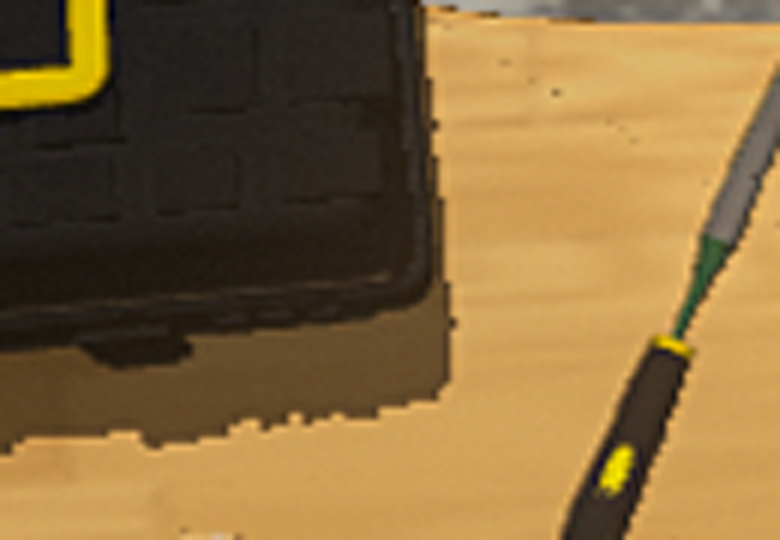

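Call:
{"name": "play_rows", "arguments": {"motion": [[0.025,-0.001,0,0,0],[0.06,-0.002,0,0,0],[0.1,-0.003,0,0,0],[0.14,-0.004,0,0,0],[0.18,-0.005,0,0,0],[0.22,-0.006,0,0,0],[0.25,-0.006,0,0,0],[0.254,-0.006,0,0,0]]}}

```text
time_s: 22.4
ee_pos: [595.0, 324.7, 226.0]
ee_rot: [-18.6, 89.9, -20.6]
force: [0.1, 0.4, 0.1]
gripper_width: -0.1
```

Call:
{"name": "play_rows", "arguments": {"motion": [[0,0,0,0,0],[0,0,0,0,0],[0,0,-0.02,0,0],[0,0,-0.04,0,0],[0,0,-0.06,0,0],[0,0,-0.08,0,0],[0,0,-0.088,0,0],[0,0,-0.088,0,0]]}}

```text
time_s: 23.07
ee_pos: [587.3, 325.4, 138.3]
ee_rot: [-153.3, 89.7, -155.1]
force: [-0.4, -0.2, -1.0]
gripper_width: 0.8
```

```bash
python3 - <<'E'
from leaf import *
s=sensors.state();print(s['ee_pos'],s['force'])
o=(483.5,329);y=np.radians(-1.8)
b=leafl(o,y,1.63)
f=grab_frame('scene');draw(f,o,y,(180,345,120,275),4.8,'pics/s13.png',b)
f=grab_frame('top');draw(f,o,y,(205,305,145,235),8,'pics/t13.png',b)
E
```

```text
[587.33934194 325.39421803 138.31774643] [-0.40565537 -0.22620874 -0.96940895]
```

View pics/s13.png

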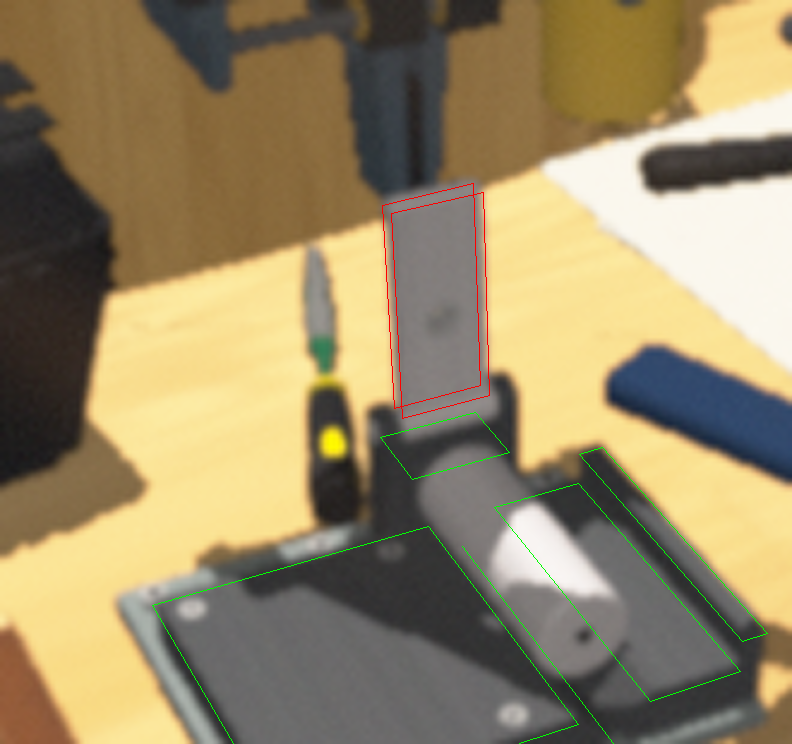

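View pics/t13.png

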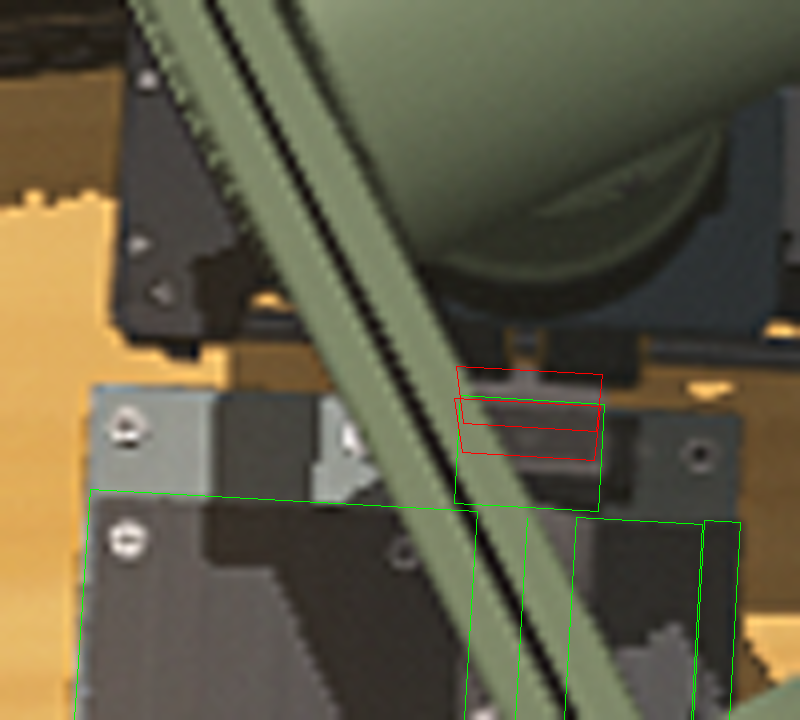

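Call:
{"name": "play_rows", "arguments": {"motion": [[-0.006,0,0,0,0],[-0.012,0,0,0,0],[-0.018,0,0,0,0],[-0.024,0.001,0,0,0],[-0.03,0.001,0,0,0],[-0.036,0.001,-0.001,0,0],[-0.042,0.001,-0.001,0,0],[-0.047,0.001,-0.002,0,0]]}}

```text
time_s: 23.83
ee_pos: [542.1, 326.7, 137.9]
ee_rot: [72.6, 90.0, 70.8]
force: [1.3, 0.5, 0.4]
gripper_width: 0.8
```

```bash
python3 - <<'E'
from leaf import *
s=sensors.state();print(s['ee_pos'],s['force'])
o=(483.5,329);y=np.radians(-1.8)
b=leafl(o,y,1.2)
f=grab_frame('scene');draw(f,o,y,(180,345,120,275),4.8,'pics/s14.png',b)
E
```

```text
[542.14908092 326.73800334 137.94560777] [1.32590448 0.51718332 0.3684729 ]
```

View pics/s14.png

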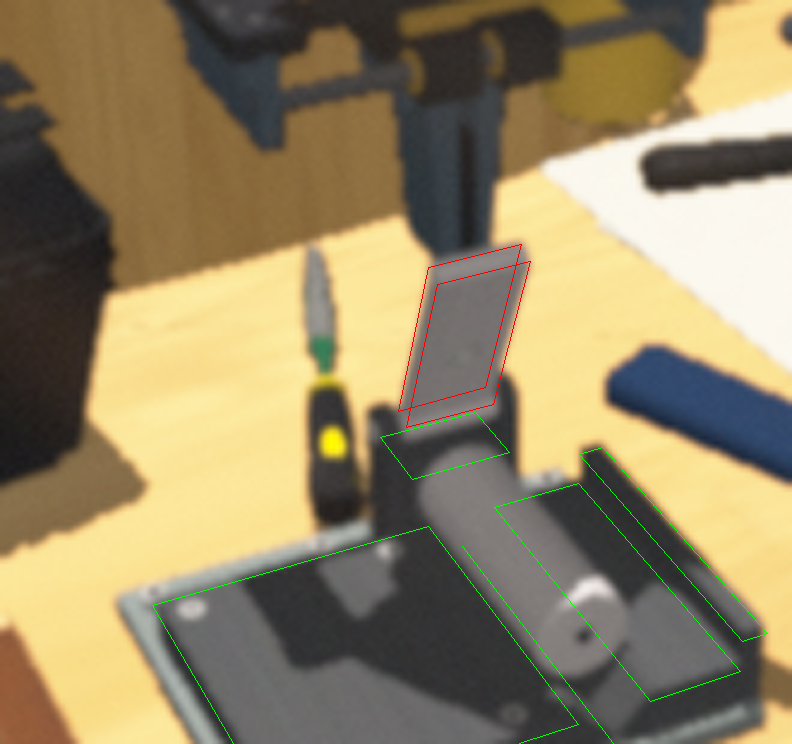

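Call:
{"name": "play_rows", "arguments": {"motion": [[-0.006,0,-0.002,0,0],[-0.011,0,-0.003,0,0],[-0.017,0.001,-0.005,0,0],[-0.022,0.001,-0.008,0,0],[-0.027,0.001,-0.011,0,0],[-0.032,0.001,-0.014,0,0],[-0.037,0.001,-0.018,0,0],[-0.042,0.001,-0.022,0,0]]}}

```text
time_s: 24.55
ee_pos: [502.0, 327.9, 115.5]
ee_rot: [12.6, 89.8, 10.8]
force: [8.1, 0.2, -5.8]
gripper_width: 0.3
```

Call:
{"name": "play_rows", "arguments": {"motion": [[-0.004,0,-0.004,0,0],[-0.008,0,-0.009,0,0],[-0.012,0,-0.014,0,0],[-0.015,0.001,-0.02,0,0],[-0.017,0.001,-0.025,0,0],[-0.019,0.001,-0.03,0,0],[-0.02,0.001,-0.034,0,0],[-0.02,0.001,-0.034,0,0]]}}

```text
time_s: 25.22
ee_pos: [479.4, 328.2, 80.8]
ee_rot: [-153.3, 89.8, -155.1]
force: [0.1, -0.1, -0.1]
gripper_width: 0.5
```

```bash
python3 - <<'E'
from leaf import *
s=sensors.state();print(s['ee_pos'],s['force'])
o=(483.5,329);y=np.radians(-1.8)
b=leafl(o,y,.13)
f=grab_frame('scene');draw(f,o,y,(180,345,150,305),4.8,'pics/s15.png',b)
E
```

```text
[479.41927012 328.23002122  80.84666706] [ 0.08233305 -0.09518176 -0.06476563]
```

View pics/s15.png

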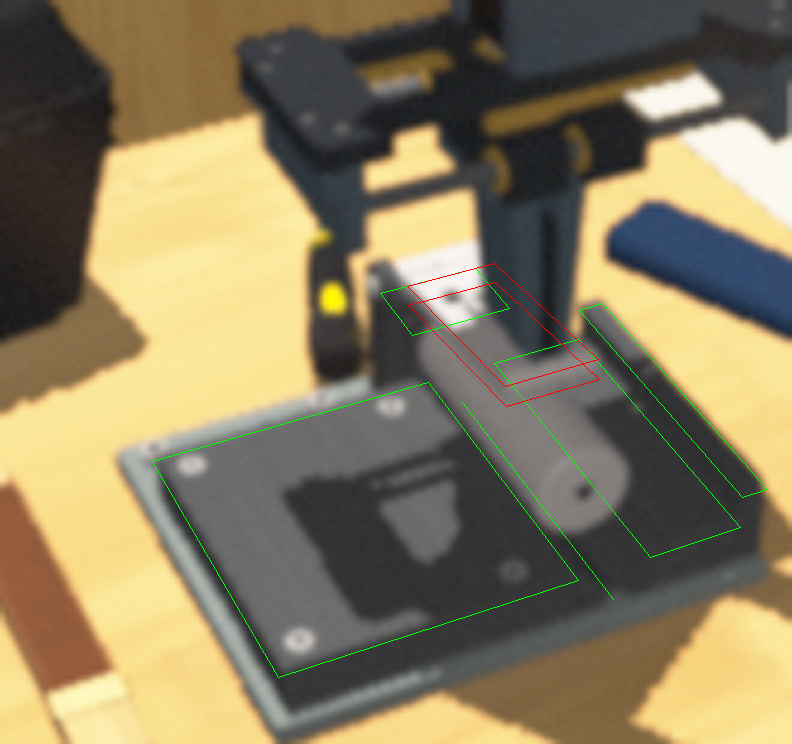

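Call:
{"name": "play_rows", "arguments": {"motion": [[0,0,-0.002,0,0],[0,0,-0.004,0,0],[0,0,-0.006,0,0],[0,0,-0.008,0,0],[0,0,-0.009,0,0],[0,0,-0.01,0,0],[0,0,-0.01,0,0],[0,0,-0.01,0,0]]}}

```text
time_s: 25.93
ee_pos: [480.8, 328.7, 72.1]
ee_rot: [110.9, 90.0, 109.1]
force: [-1.4, 0.9, 0.7]
gripper_width: 0.7
```

Call:
{"name": "play_rows", "arguments": {"motion": [[0,0,-0.001,0,0],[0,0,-0.002,0,0],[0,0,-0.003,0,0],[0,0,-0.003,0,0],[0,0,-0.003,0,0],[0,0,-0.003,0,0],[0,0,-0.003,0,0],[0,0,-0.003,0,0]]}}

```text
time_s: 26.6
ee_pos: [481.0, 328.8, 71.1]
ee_rot: [38.9, 89.9, 37.0]
force: [-3.0, -1.4, 12.0]
gripper_width: 0.3
```

Call:
{"name": "play_rows", "arguments": {"motion": [[0,0,-0.001,0,0],[0,0,-0.002,0,0],[0,0,-0.002,0,0],[0,0,-0.002,0,0],[0,0,-0.002,0,0],[0,0,-0.002,0,0],[0,0,-0.002,0,0],[0,0,-0.002,0,0]]}}

```text
time_s: 27.27
ee_pos: [481.2, 328.9, 70.6]
ee_rot: [37.1, 89.9, 35.3]
force: [-5.2, -3.0, 21.0]
gripper_width: 0.6
```

Call:
{"name": "play_rows", "arguments": {"motion": [[0,0,0.002,0,0],[0,0,0.006,0,0],[0,0,0.02,0,0],[0,0,0.045,0,0],[0,0,0.08,0,0],[0,0,0.11,0,0],[0,0,0.14,0,0],[0,0,0.15,0,0]]}}

```text
time_s: 27.93
ee_pos: [482.7, 329.8, 221.6]
ee_rot: [34.4, 89.5, 32.6]
force: [0.3, 0.2, 0.8]
gripper_width: 0.4
```

Call:
{"name": "play_rows", "arguments": {"motion": [[-0.03,0,0,0,0],[-0.06,0,0,0,0],[-0.1,0,0,0,0],[-0.14,0,0,0,0],[-0.15,0,0,0,0],[-0.15,0,0,0,0],[-0.15,0,0,0,0],[-0.15,0,0,0,0]]}}

```text
time_s: 28.6
ee_pos: [332.1, 329.0, 216.7]
ee_rot: [14.9, 89.9, 13.0]
force: [0.5, -0.3, -1.1]
gripper_width: 0.6
```

```bash
python3 - <<'E'
from leaf import *
s=sensors.state();print(s['ee_pos'],s['force'])
o=(483.5,329);y=np.radians(-1.8);c=jig(o,y,[(0,0,41.5)])[0]
b=barl(c[0],c[1],y,41.5)+leafl(o,y,0)
f=grab_frame('scene');draw(f,o,y,(180,345,150,305),4.8,'pics/s16.png',b)
x0,x1,y0,y1=200,345,180,290
cv2.imwrite('pics/s16r.png',cv2.resize(f['img'][y0:y1,x0:x1],None,fx=5.5,fy=5.5,interpolation=cv2.INTER_CUBIC))
f=grab_frame('top');draw(f,o,y,(205,305,185,275),8,'pics/t16.png',b)
cv2.imwrite('pics/s16f.png',grab_frame('scene')['img'])
E
```

```text
[332.07027472 329.00886288 216.74491098] [ 0.49571922 -0.2754773  -1.12135343]
```

View pics/s16.png

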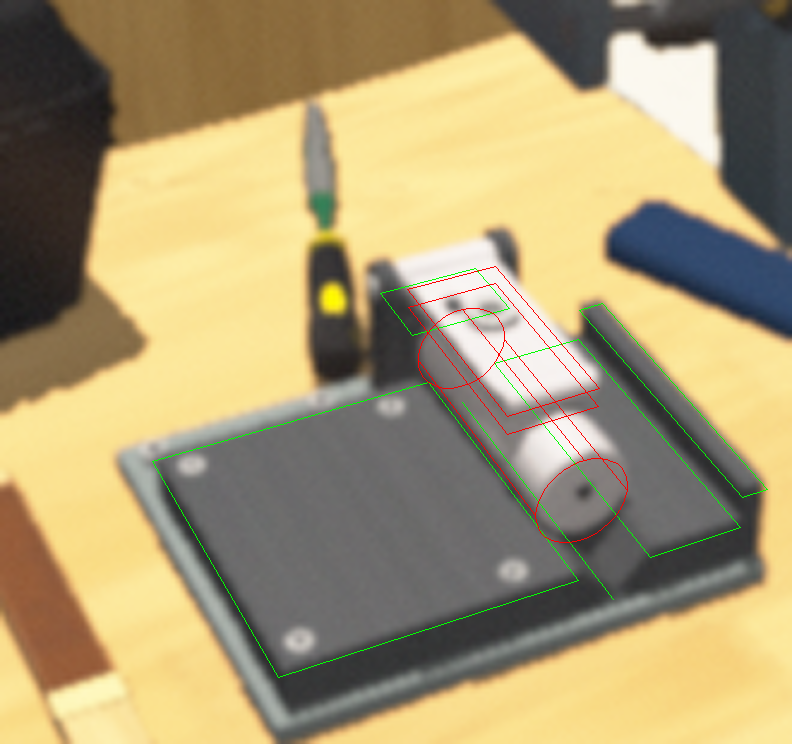

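View pics/s16r.png

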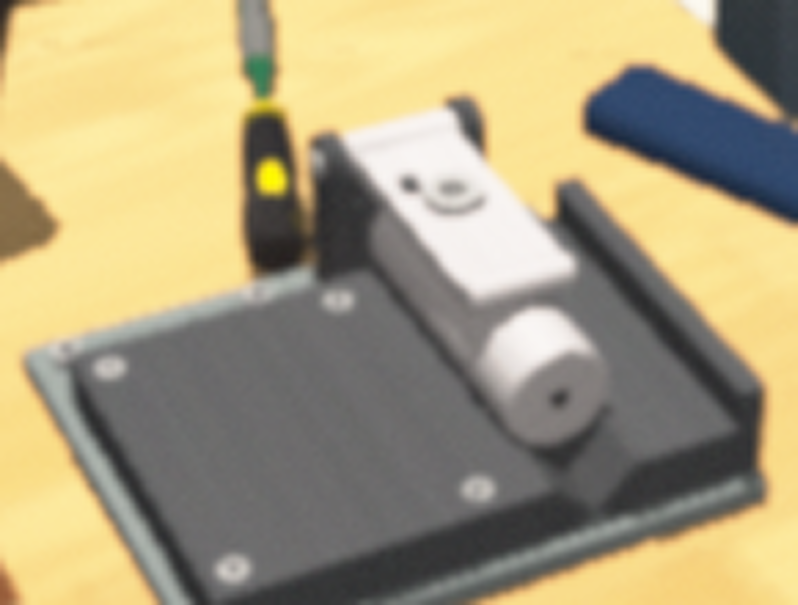

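View pics/t16.png

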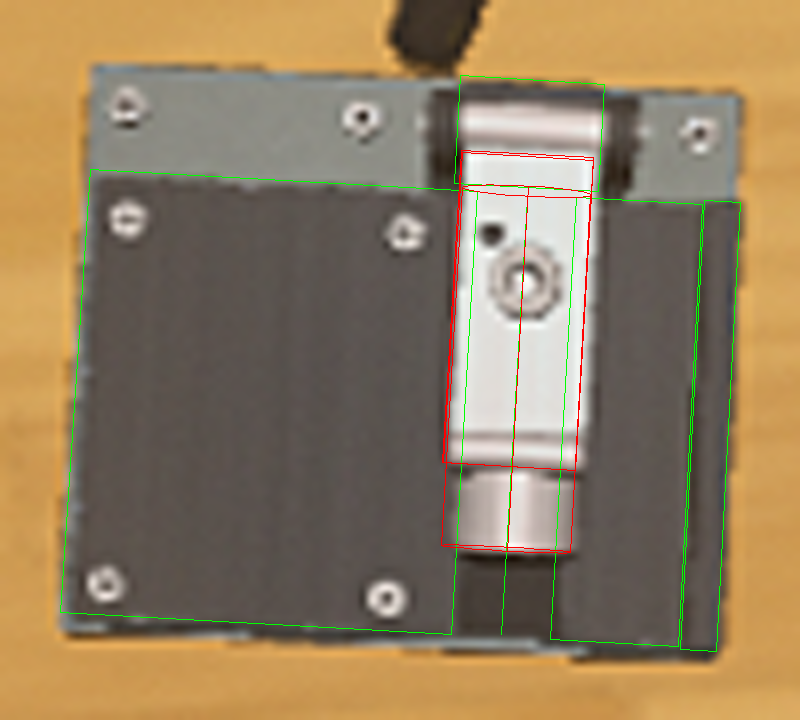

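View pics/s16f.png

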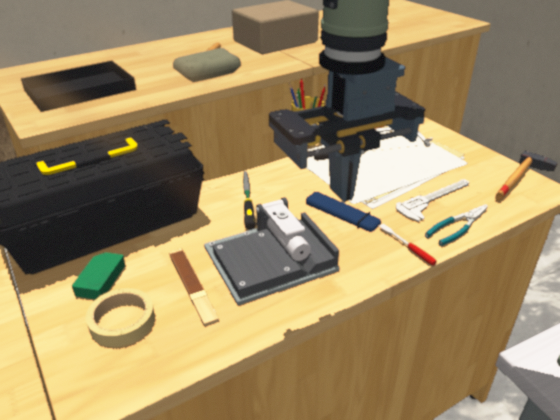

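```bash
python3 - <<'E'
from h import *
s=sensors.state();print(s['time_s'],s['ee_pos'],s['force']); print(job_done())
E
```

```text
28.75 [332.06133384 328.77190358 216.61788346] [0.5756226  0.14478512 0.34789508]
the job is handed in; nothing more can be done
None
```

The bar is in the vee groove, home against the stop, and the drill leaf is shut over it. I handed the job in at 28.8 s of the 64 s allowed.

- **Rolling:** Seven short strokes along the top of the bar, at about 8 N down, took it to the edge of the groove and it dropped in. In every check it had moved half the fingertip travel, so it rolled without scraping. It did not run past the groove.
- **Endwise push:** I pushed the bar along the groove until it stopped solidly at 10 N, within about 0.3 mm of the expected position. The top view shows its end against the stop.
- **Leaf:** I swung it over from behind and pressed the edge down. It stopped hard at 12 N and again at 21 N, with the fingertips 70.6 mm above the bench, about where a fully shut leaf should be.

**Last checks:** The gripper is clear of everything and reads no contact force. The bystander tools look undisturbed in the pictures.

**One small disagreement:** In the scene camera the leaf's thumb edge sits about 2 pixels above my drawn model. That model left out the thicker thumb edge and the calibration is only good to about 2 mm, so I trusted the hard stop.

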